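# Pack a cantilever tool box

### The arm

A 7-joint arm with a two-finger parallel gripper is mounted at the origin on a cart in front of the work surface, level with it; the furniture and walls round the work are solid. World frame = base frame: x ahead of the robot, y to its left, z up, the work surface at z = 0. Lengths are in m, angles in rad, forces in N, time in s.
With the tool pointing down it reaches from about 0.4 to 0.875 m from the base axis. Payload 19.3 kg.
Tool frame: the origin (TCP) lies at the very end of the fingers, on their centre line; the grasp point (between the pads) lies 19 mm behind it; z points along the fingers, y is the line along which they close (so a half turn about z gives the same grasp; the last joint's range is limited). The gripper opens to 85 mm and grips with 20 to 120 N. Pads are 22 mm wide; open, the fingers measure 114 mm over their backs; the gripper's body (76 mm by 85 mm) begins 54 mm behind the grasp point. The pads swing forward as they close: fully open they stand 13 mm farther back than shut.
Start: joints at [-1.238, 0.521, -0.036, 1.599, 0.021, 1.021, -0.113], TCP at [0.245, 0.575, 0.231] pointing down, gripper open.
Joint ranges: [-2.91, 2.91], [-0.3, 2.13], [-1.5, 1.42], [0.17, 2.43], [-1.26, 4.41], [0.16, 1.93], [-2.52, 2.52]. Speed limits (rad/s): [1.89, 1.89, 2.39, 2.39, 3.01, 3.01, 3.01].

### API

Orientations are given as [roll, pitch, yaw] about the fixed x, y, z axes, in that order (R = Rz(yaw) Ry(pitch) Rx(roll)).
In Python, from workcell import monitor, optics, job_done gives the robot as it stands.
- The arm moves only by the shell command python3 -m handwheel 'ROWS' [FORCE]. ROWS is JSON, a list of rows, each an object of numbers: "dx", "dy", "dz": the shift along the tool's x, y, z in cm; "wx", "wy", "wz": the turn, a rotation vector about the tool's x, y, z in rad; "claw": the opening in per cent of the stroke, from 0 (shut) to 100 (fully open). A call has 1 to 8 rows; each row shifts and turns the commanded pose from where the row before left it, along the tool's axes as they then stand; what a row does not reach is not made up. A row lasts 1/8 s, in which the tool goes at most 62.5 mm and 10.7 degrees, less where a joint would pass 70% of its speed; a pose out of reach is approached as far as the arm can. A call with a gripper value outside its range is refused whole. The fingers move at their own pace and stop on an object; FORCE is the grip in N (left out, the last holds). Time passes only in rows, so rows that do not move let the fingers close. It gives the time, the measured TCP pose, the force, the opening and the grip force at its end, in the units of the state.
- monitor.observe(): the state, without advancing time (a new reading comes with each control period).
- optics.grab_frame(name): name is "side" or "top" or "wrist"; returns a dict with "frame" (480x640x3 uint8, blue, green, red), "fovy" (degrees; the focal length in pixels is half the picture's height over the tangent of half this angle, whatever the lens; pixels are square), "cx", "cy" (the principal point, pixels), "R" (3x3) and "t" (3): a world point X has camera coordinates R X + t. Camera axes: x right, y down, z forward; pixel columns grow to the right and rows downward; lengths in m; the calibration is good to about 2 mm. The wrist camera is an equidistant fisheye: a pixel r from the principal point sees the ray r / f radians off the axis. A picture is of the moment at which its call begins. There is no depth.
- job_done(): hands the job in; it is judged then, once.
Trained networks look in the newest picture that a camera, given by its name, has taken for a name from the list of things; names that differ only in an ending like _2 or _b are one class to them, and where a whole thing is asked for, a point or a joint stands for the part that bears it (a point fixed in the world has none). Each returns a list of dicts, best first, with "p" (0 to 1); they miss things now and then, are a little off and sometimes report something else, mostly with a low value. They report only what shows in the picture. A call takes as long as a camera call.
- optics.masks_of(name, camera): "region" (480x640 bool, what is visible of it) and "rect" ([left, top, width, height] in pixels, round what is visible of it).
The state is a dict: "clock": time; "qpos": joint angles; "qd": joint speeds; "joint_efforts": joint torques, N m; "position": TCP position; "tool_rot": TCP orientation; "force": force on the tool from outside, world axes, zero at the start; "moment": the same for the moment, N m; "grip_width": finger opening in m; "finger_force": force on a finger pad.
Only numpy, scipy, OpenCV 4.12 (cv2) and the standard library are available. Lean on these libraries where they do the work, as an engineer would, in place of code of your own. Each camera call takes 0.05 s, during which the arm holds its last target. There are 200 camera calls.

### The job

Pack the blue cantilever tool box. Lift its top tray by the handle and swing it up and over towards you until it rests open by itself, put the tape measure and whichever of the chalk line and staple box are there into the deep compartment underneath, and swing the tray back until it is fully home on the box. Also sort the loose bolts in front of the box into the tray, each lying flat: short ones in the row of three bays (the side of the tray nearest you), long ones in the row of two bays (the far side). Leave the other things on the bench where they are.

Things in the scene. Friction and masses are not known exactly. Their poses are not given: they have to be found in the camera images.
- tool_box: Blue sheet-steel tool box, fixed to the bench: 155 mm deep (its x, pointing away from the robot), 234 mm long (its y), walls 72 mm high and 3 mm thick. Origin at the centre of its underside on the bench; inner floor 5 mm above it; the compartment is 149 x 228 mm inside and is wholly covered by the tray until that is swung open. At each end two parallel steel arms, 105 mm between pivots, carry the tray.
- swing_arm (a joint): Arm angle in rad: 0 tray home on the box (arms lean 50 degrees away from the robot), 1.78 tray fully open (arms lean 52 degrees towards the robot). The tray always stays level: it moves on a circular arc of 105 mm radius without turning, 163 mm towards the robot (box -x), 38 mm up and down again. It falls, slowly, to whichever end is nearer (top of the arc at 0.87) and stays there under its own weight..
- tray_handle (a point): Middle of the tray's carrying handle: a round bar, 13 mm thick over its 90 mm rubber grip, that runs along the box's y over the middle of the tray, 55 mm above the tray's floor (134 mm above the bench when shut). Moves with the tray; axes parallel to the box's.
- short_row (a point): Centre of the floor of the tray's front row (nearest the robot): three bays side by side along the box's y, each 73 mm (x) by about 74 mm (y), centres at y = -76, 0 and +76 mm from here. Dividers 18 mm, tray walls 25 mm above the floor. 79 mm above the bench when shut. Axes parallel to the box's; moves with the tray.
- long_row (a point): Centre of the floor of the tray's back row (far side): two bays side by side along the box's y, each 73 mm (x) by 113 mm (y), centres at y = -57 and +57 mm from here. Otherwise as short_row.
- tape_measure: Yellow tape measure standing on edge on the bench to the left of the box: 36 (own x) x 73 (own y) x 61 mm high, so taller than its neighbours, origin at the centre of its underside. Goes into the compartment. Always there.
- chalk_line: Purple chalk-line reel lying to the left of the box: 36 (own x) x 111 (own y) x 28 mm high, origin at the centre of its underside; the main body reaches from -42 to +56 mm along its y. Goes into the compartment. May be absent.
- staple_box: Black box of staples to the left of the tool box: 35 (own x) x 62 (own y) x 28 mm high, origin at the centre of its underside. Goes into the compartment. May be absent.
- short_bolt_a: Short bolt, 60 mm long overall (bare shank from -13 to +22 mm along its y). Lies on the bench in front of the tool box. Hexagon bolt with a nut and washer run onto its end; head and nut 19 mm across flats (22 mm over the corners), plain round shank 12 mm thick between them to grip. Origin on the bolt's axis at half its length (about 9.5 mm above whatever it lies on); own y runs along the bolt, the head being at +y. May be absent.
- short_bolt_b: Short bolt, 60 mm long overall (bare shank from -13 to +22 mm along its y). Lies on the bench in front of the tool box. Hexagon bolt with a nut and washer run onto its end; head and nut 19 mm across flats (22 mm over the corners), plain round shank 12 mm thick between them to grip. Origin on the bolt's axis at half its length (about 9.5 mm above whatever it lies on); own y runs along the bolt, the head being at +y. May be absent.
- long_bolt_a: Long bolt, 96 mm long overall (bare shank from -31 to +40 mm along its y). Lies on the bench in front of the tool box. Hexagon bolt with a nut and washer run onto its end; head and nut 19 mm across flats (22 mm over the corners), plain round shank 12 mm thick between them to grip. Origin on the bolt's axis at half its length (about 9.5 mm above whatever it lies on); own y runs along the bolt, the head being at +y. May be absent.
- long_bolt_b: Long bolt, 96 mm long overall (bare shank from -31 to +40 mm along its y). Lies on the bench in front of the tool box. Hexagon bolt with a nut and washer run onto its end; head and nut 19 mm across flats (22 mm over the corners), plain round shank 12 mm thick between them to grip. Origin on the bolt's axis at half its length (about 9.5 mm above whatever it lies on); own y runs along the bolt, the head being at +y. May be absent.
- insul_tape: Bystander: black roll of tape, 58 mm across, 18 mm high, near the vice. Leave it.
- sanding_block: Bystander: cork sanding block, 63 x 101 x 32 mm, left of and behind the things to pack. Leave it.
- wood_offcut: Bystander: pine offcut, 48 x 115 x 38 mm, far left. Leave it.

How it is judged:
On the way, in this order (a step that is already met when the one before it is completed fails the run):
1. the top tray is swung over and rests open (value of joint swing_arm above 1.65 rad), for 0.2 s.
2. all the things to pack are in the compartment, the tray still open (value of joint swing_arm above 1.3 rad and x of tape_measure in the frame of tool_box between -0.074 and 0.074 m and y of tape_measure in the frame of tool_box between -0.114 and 0.114 m and z of tape_measure in the frame of tool_box between -0.004 and 0.062 m and x of chalk_line in the frame of tool_box between -0.074 and 0.074 m and y of chalk_line in the frame of tool_box between -0.114 and 0.114 m and z of chalk_line in the frame of tool_box between -0.004 and 0.062 m and x of staple_box in the frame of tool_box between -0.074 and 0.074 m and y of staple_box in the frame of tool_box between -0.114 and 0.114 m and z of staple_box in the frame of tool_box between -0.004 and 0.062 m), for 0.2 s.
3. the tray is lowered home over them (value of joint swing_arm below 0.05 rad and x of tape_measure in the frame of tool_box between -0.074 and 0.074 m and y of tape_measure in the frame of tool_box between -0.114 and 0.114 m and z of tape_measure in the frame of tool_box between -0.004 and 0.062 m and x of chalk_line in the frame of tool_box between -0.074 and 0.074 m and y of chalk_line in the frame of tool_box between -0.114 and 0.114 m and z of chalk_line in the frame of tool_box between -0.004 and 0.062 m and x of staple_box in the frame of tool_box between -0.074 and 0.074 m and y of staple_box in the frame of tool_box between -0.114 and 0.114 m and z of staple_box in the frame of tool_box between -0.004 and 0.062 m), for 0.2 s.
At the end, for the whole second after the job is handed in: Tray home (arms within 0.05 rad of shut); every thing to pack that is present inside the compartment; every short bolt flat in the front row and every long bolt flat in the back row (bolt centre within 34 mm of the row's middle line and under 16 mm above the tray floor); all at rest (all of step 3 and x of short_bolt_a in the frame of short_row between -0.034 and 0.034 m and y of short_bolt_a in the frame of short_row between -0.112 and 0.112 m and z of short_bolt_a in the frame of short_row between 0.002 and 0.016 m and x of short_bolt_b in the frame of short_row between -0.034 and 0.034 m and y of short_bolt_b in the frame of short_row between -0.112 and 0.112 m and z of short_bolt_b in the frame of short_row between 0.002 and 0.016 m and x of long_bolt_a in the frame of long_row between -0.034 and 0.034 m and y of long_bolt_a in the frame of long_row between -0.112 and 0.112 m and z of long_bolt_a in the frame of long_row between 0.002 and 0.016 m and x of long_bolt_b in the frame of long_row between -0.034 and 0.034 m and y of long_bolt_b in the frame of long_row between -0.112 and 0.112 m and z of long_bolt_b in the frame of long_row between 0.002 and 0.016 m and linear speed of each of tape_measure, chalk_line, staple_box, short_bolt_a, short_bolt_b, long_bolt_a, long_bolt_b below 0.03 m/s); the robot touches nothing.
It fails at once if a bystander (roll of tape, sanding block, pine offcut) is moved more than 3 cm (distance of any of insul_tape, sanding_block, wood_offcut from where it was at the start of the episode above 0.03 m).
Of chalk_line, staple_box only 1 to 2 are there at a start; the rules pass over those that are not, and their reading is None.
Of long_bolt_a, long_bolt_b, short_bolt_a, short_bolt_b only 3 to 4 are there at a start; the rules pass over those that are not, and their reading is None.
At some moment in a run one of tape_measure may be knocked a few centimetres aside while the robot is not near it.
Once in a run the grip may slacken for a moment while it holds something.
It also fails if it takes over 210 s, if anything falls off the work surface, if the arm or the gripper's body presses on something with over 40 N, if the wrist force passes 120 N, or if a joint passes its speed limit or range.

## Working session

There is one attempt and no reset: what is moved stays moved. The work goes in short steps, Python scripts to look and compute and a shell command to move; the robot and the scene stay as the last step left them, time stands still between calls to the robot, and variables do not carry over. Pictures are saved under pics/ and viewed, at most 17 in all, crops included, and the job is handed in when it is done.

```bash
ls; mkdir -p pics; python3 - <<'E'
from workcell import monitor, optics
import cv2
print(monitor.observe())
for c in ("side","top"):
    f=optics.grab_frame(c); cv2.imwrite(f"pics/{c}0.png",f["frame"]); print(c,f["fovy"],f["cx"],f["cy"],f["R"],f["t"])
    for n in ["tool_box","tray_handle","tape_measure","chalk_line","staple_box","short_bolt_a","long_bolt_a","insul_tape","sanding_block","wood_offcut"]:
        print(n,[(round(d["p"],2),d["rect"]) for d in optics.masks_of(n,c)])
E
```

```text
pics
{'clock': 0.0, 'qpos': array([-1.23820387,  0.52202016, -0.03631567,  1.59997918,  0.02120986,
        1.02109422, -0.11278388]), 'qd': array([-0.0007593 , -0.00174475,  0.00101188,  0.00129111,  0.00134265,
       -0.00136022,  0.00069643]), 'joint_efforts': array([-1.21416757e-03, -9.27098036e+01,  1.97856970e+00, -3.69934273e+01,
        1.77064352e-02,  7.92342005e-03, -1.08754730e-04]), 'position': array([0.2449081 , 0.57466616, 0.23073236]), 'tool_rot': array([-3.14048086e+00,  9.30281573e-05,  2.73880085e+00]), 'force': array([-0.31696547, -0.9854231 , -0.43534718]), 'moment': array([-0.05867053, -0.01874875, -0.02536727]), 'finger_force': 0.0, 'grip_width': 0.08544689991865696}
side 52.1192614787268 324.36830721177597 244.4710712490827 [[-0.98170752 -0.18908469  0.02230073]
 [-0.11881466  0.51688685 -0.84776828]
 [ 0.14877305 -0.83491015 -0.52989774]] [ 5.75739914e-01 -8.10787166e-06  1.09047220e+00]
tool_box [(0.88, [244.8, 185.2, 98.7, 115.3])]
tray_handle [(0.84, [246.0, 186.1, 98.0, 80.1]), (0.68, [345.7, 289.3, 55.2, 20.2]), (0.41, [365.0, 260.7, 30.4, 11.7])]
tape_
[... 641 characters left out ...]
14 -0.08035169 -0.21156604]
 [ 0.21056277  0.02085801 -0.9773578 ]] [0.27154583 0.58697318 1.05353203]
tool_box [(0.78, [319.8, 180.8, 132.9, 93.4])]
tray_handle [(0.96, [322.0, 181.8, 131.4, 87.2])]
tape_measure [(0.94, [265.1, 231.9, 31.9, 18.3])]
chalk_line []
staple_box [(0.73, [245.5, 299.5, 32.1, 25.8])]
short_bolt_a [(0.7, [372.9, 300.5, 13.6, 26.5])]
long_bolt_a [(0.7, [196.7, 222.3, 31.0, 60.2]), (0.67, [316.3, 286.8, 10.4, 49.7]), (0.62, [397.5, 295.6, 10.3, 47.1])]
insul_tape [(0.8, [431.0, 314.4, 34.4, 29.5]), (0.36, [322.1, 182.4, 128.1, 86.6])]
sanding_block [(0.83, [250.2, 180.8, 54.1, 37.1])]
wood_offcut [(0.88, [196.3, 218.7, 32.6, 63.1]), (0.53, [250.9, 182.8, 51.6, 34.0])]
```

```bash
python3 - <<'E'
import cv2
a=cv2.imread("pics/top0.png")[150:390,160:480]; b=cv2.imread("pics/side0.png")[160:430,190:430]
cv2.imwrite("pics/t1.png",cv2.resize(a,None,fx=2.5,fy=2.5,interpolation=cv2.INTER_CUBIC)); cv2.imwrite("pics/s1.png",cv2.resize(b,None,fx=2.2,fy=2.2,interpolation=cv2.INTER_CUBIC))
E
```

```text
(no output)
```

View pics/t1.png

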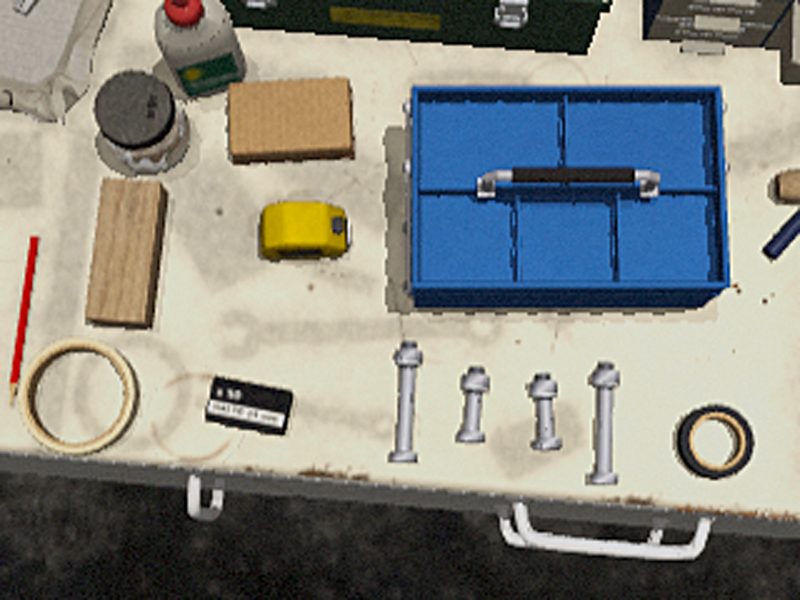

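View pics/s1.png

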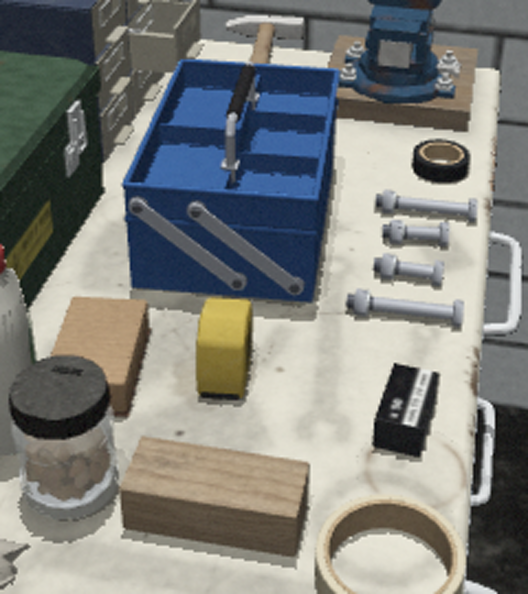

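The top view shows 4 bolts (full-frame: long ~(322,310), short ~(349,312), short ~(377,314), long ~(401,320)). It also shows the tape measure (281,241), the staple box (260,312) and the box with its handle (390,220). There is no chalk line. The bolt heads face the robot.

```bash
cat > h.py <<'E'
import numpy as np, cv2
from workcell import monitor, optics
from scipy.spatial.transform import Rotation as Ro
def ray(f,px):
    fl=240/np.tan(np.radians(f["fovy"])/2); d=np.array([px[0]-f["cx"],px[1]-f["cy"]],float)
    if f.get("fish"):
        r=np.hypot(*d); th=r/fl; s=np.sin(th)/max(r,1e-9); v=np.array([d[0]*s,d[1]*s,np.cos(th)])
    else: v=np.array([d[0]/fl,d[1]/fl,1])
    R=np.array(f["R"]); v=R.T@v; return -R.T@np.array(f["t"]), v/np.linalg.norm(v)
def atz(f,px,z):
    c,v=ray(f,px); return c+v*(z-c[2])/v[2]
def tri(*obs):  # (frame,px) pairs -> point, mean ray miss
    A=np.zeros((3,3)); b=np.zeros(3); L=[ray(*o) for o in obs]
    for c,v in L: P=np.eye(3)-np.outer(v,v); A+=P; b+=P@c
    X=np.linalg.solve(A,b); return X, np.mean([np.linalg.norm((np.eye(3)-np.outer(v,v))@(X-c)) for c,v in L])
def proj(f,X):
    p=np.array(f["R"])@np.asarray(X,float)+np.array(f["t"]); fl=240/np.tan(np.radians(f["fovy"])/2)
    if f.get("fish"):
        r=np.hypot(p[0],p[1]); th=np.arctan2(r,p[2]); q=fl*th*p[:2]/max(r,1e-9)
    else: q=fl*p[:2]/p[2]
    return q+[f["cx"],f["cy"]]
def grab(c):
    f=optics.grab_frame(c); f["fish"]=(c=="wrist"); return f
def masks(f,n,c): return optics.masks_of(n,c)
def ground(f,m,z):  # mask -> centre, long-axis yaw, sizes (mm) on plane z
    ys,xs=np.nonzero(m); P=np.array([atz(f,(x,y),z)[:2] for x,y in zip(xs,ys)])
    (c,s,a)=cv2.minAreaRect((P*1000).astype(np.float32)); a=np.radians(a)
    if s[1]>s[0]: a+=np.pi/2; s=s[::-1]
    a=(a+np.pi/2)%np.pi-np.pi/2
    return np.round(np.array(c)/1000,4),round(a,3),np.round(s,0),np.round(P.mean(0),4)
def go(p,yaw=None):  # tool-frame deltas (cm) and turn to reach world TCP p
    s=monitor.observe(); R=Ro.from_euler("xyz",s["tool_rot"]); d=R.inv().apply(np.array(p)-s["position"])*100
    w=None
    if yaw is not None: w=(R.inv()*Ro.from_euler("xyz",[np.pi,0,yaw])).as_rotvec()
    print("now",s["position"].round(4),s["tool_rot"].round(3),"t",s["clock"]," d(cm)",d.round(2)," w",None if w is None else w.round(3))
E
python3 - <<'E'
from h import *
T=grab("top"); mt={n:optics.masks_of(n,"top") for n in ["tape_measure","staple_box","short_bolt_a","long_bolt_a","insul_tape","sanding_block"]}
S=grab("side")
g=lambda x,y:(160+x/2.5,150+y/2.5); h=lambda x,y:(190+x/2.2,160+y/2.2)
tp=[(413,87),(721,87),(728,287),(412,284)]; sp=[(124,186),(183,62),(337,70),(318,195)]
for a,b in zip(tp,sp):
    print("rim",atz(T,g(*a),.104).round(4), atz(S,h(*b),.104).round(4), [np.round(v,4) for v in tri((T,g(*a)),(S,h(*b)))])
print("handle",[atz(T,g(*p),.138).round(4) for p in [(513,175),(634,175)]],[atz(S,h(*p),.138).round(4) for p in [(232,112),(247,68)]])
for n,z in [("tape_measure",.06),("staple_box",.028),("short_bolt_a",.012),("long_bolt_a",.012),("sanding_block",.032),("insul_tape",.018)]:
    for d in mt[n]: print(n,round(d["p"],2),*ground(T,d["region"],z))
# two-view check on tape top & bolts
print("bolt L left tri",tri((T,g(404,400)),(S,h(408,308))), "bolt R", tri((T,g(602,425)),(S,h(425,206))))
E
```

```text
rim [0.6676 0.3245 0.104 ] [0.6663 0.324  0.104 ] [array([0.6668, 0.3244, 0.1044]), np.float64(0.0007)]
rim [0.687  0.0889 0.104 ] [0.6836 0.0926 0.104 ] [array([0.6862, 0.0885, 0.1023]), np.float64(0.0013)]
rim [0.5316 0.078  0.104 ] [0.5333 0.0748 0.104 ] [array([0.5321, 0.0783, 0.1056]), np.float64(0.0008)]
rim [0.5145 0.3126 0.104 ] [0.5124 0.3025 0.104 ] [array([0.5121, 0.3124, 0.1106]), np.float64(0.0012)]
handle [array([0.5954, 0.2449, 0.138 ]), array([0.6026, 0.1566, 0.138 ])] [array([0.5967, 0.2441, 0.138 ]), array([0.6036, 0.1594, 0.138 ])]
tape_measure 0.97 [0.5602 0.4016] -1.488 [65. 44.] [0.5591 0.4021]
staple_box 0.64 [0.6189 0.1954] -1.489 [262. 175.] [0.6172 0.1956]
staple_box 0.63 [0.4219 0.4343] 1.424 [65. 39.] [0.4224 0.4344]
short_bolt_a 0.65 [0.4383 0.2015] 0.107 [60. 20.] [0.4383 0.2013]
short_bolt_a 0.58 [0.4395 0.257 ] 0.03 [60. 20.] [0.4396 0.2578]
short_bolt_a 0.16 [0.6242 0.1935] -1.488 [263. 180.] [0.6217 0.1944]
long_bolt_a 0.75 [0.4338 0.1523] 0.052 [97. 20.] [0.4358 0.1531]
long_bolt_a 0.6 [0.4364 0.3107] 0.06 [94. 20.] [0.438  0.3113]
sanding_block 0.63 [0.6557 0.425 ] -1.431 [101.  70.] [0.6554 0.4254]
sanding_block 0.29 [0.4242 0.0688] -1.527 [58. 58.] [0.4237 0.0693]
insul_tape 0.55 [0.4262 0.0669] -1.488 [58. 53.] [0.4268 0.066 ]
insul_tape 0.46 [0.6226 0.1942] -1.488 [261. 179.] [0.6199 0.1937]
bolt L left tri (array([0.43462274, 0.31272639, 0.01187778]), np.float64(0.0022484174426898457)) bolt R (array([0.43135351, 0.15426521, 0.01084064]), np.float64(0.0011195855217273872))
```

```bash
python3 -m handwheel '[{"wz":0.18},{"wz":0.18},{"wz":0.18},{"wz":0.18},{"wz":0.18},{"wz":0.18},{"claw":60}]' 60; python3 -c "
from h import *
go([.600,.201,.20],1.653)"
```

```text
now [0.245  0.575  0.2313] [-3.142 -0.     2.739] t 1.5  d(cm) [-47.32 -20.49   3.13]  w [-0.     0.     1.086]schema error: expected keys dx, dy, dz, wx, wy, wz, claw
```

```bash
python3 -m handwheel '[{"dx":0,"dy":0,"dz":0,"wx":0,"wy":0,"wz":0.18,"claw":60},{"dx":0,"dy":0,"dz":0,"wx":0,"wy":0,"wz":0.18,"claw":60},{"dx":0,"dy":0,"dz":0,"wx":0,"wy":0,"wz":0.18,"claw":60},{"dx":0,"dy":0,"dz":0,"wx":0,"wy":0,"wz":0.18,"claw":60},{"dx":0,"dy":0,"dz":0,"wx":0,"wy":0,"wz":0.18,"claw":60},{"dx":0,"dy":0,"dz":0,"wx":0,"wy":0,"wz":0.18,"claw":60}]' 60; python3 -c "
from h import *
go([.600,.201,.20],1.653)"
```

```text
clock: 2.25
position: [0.245, 0.5749, 0.2313]
tool_rot: [-3.142, 0.0, 1.653]
force: [0.0, 0.7, -0.6]
grip_width: 0.0513
finger_force: 0.0
now [0.245  0.5749 0.2313] [-3.142  0.     1.653] t 2.25  d(cm) [-40.18  32.32   3.13]  w [-0.  0. -0.]
```

```bash
python3 -m handwheel '[{"dx":-5,"dy":4,"dz":0,"wx":0,"wy":0,"wz":0,"claw":60},{"dx":-5,"dy":4,"dz":0,"wx":0,"wy":0,"wz":0,"claw":60},{"dx":-5,"dy":4,"dz":0,"wx":0,"wy":0,"wz":0,"claw":60},{"dx":-5,"dy":4,"dz":0,"wx":0,"wy":0,"wz":0,"claw":60},{"dx":-5,"dy":4,"dz":0,"wx":0,"wy":0,"wz":0,"claw":60},{"dx":-5,"dy":4,"dz":0,"wx":0,"wy":0,"wz":0,"claw":60},{"dx":-5,"dy":4,"dz":0,"wx":0,"wy":0,"wz":0,"claw":60},{"dx":-5,"dy":4,"dz":0,"wx":0,"wy":0,"wz":0,"claw":60}]'; python3 -c "
from h import *
go([.600,.201,.20],1.653)
f=grab('wrist'); cv2.imwrite('pics/w1.png',f['frame'])
for p in ([.6,.201,.134],[.6037,.156,.134],[.5963,.246,.134],[.4383,.2015,.0095]): print(proj(f,p).round(1))
print([(round(d['p'],2),d['rect']) for n in ('tray_handle','short_bolt_a','long_bolt_a') for d in optics.masks_of(n,'wrist')])"
```

```text
clock: 3.25
position: [0.5917, 0.212, 0.2315]
tool_rot: [3.141, -0.0, 1.659]
force: [1.1, 1.6, -0.3]
grip_width: 0.0511
finger_force: 0.0
now [0.5917 0.212  0.2315] [ 3.141 -0.     1.659] t 3.25  d(cm) [-1.17  0.73  3.15]  w [ 0.    -0.     0.006]
[330.9 255.1]
[329.9 311.7]
[331.7 191. ]
[175.  198.4]
[(0.59, [220.0, 79.6, 220.0, 283.4]), (0.25, [283.7, 1.0, 50.4, 41.0]), (0.77, [148.6, 185.1, 55.0, 28.0]), (0.7, [144.3, 130.9, 63.1, 26.6]), (0.62, [220.4, 73.4, 219.7, 292.3]), (0.61, [224.6, 80.6, 215.1, 286.1]), (0.72, [128.9, 229.9, 85.3, 21.4]), (0.59, [130.8, 81.8, 91.8, 24.3]), (0.27, [151.5, 284.6, 46.5, 48.0])]
```

View pics/w1.png

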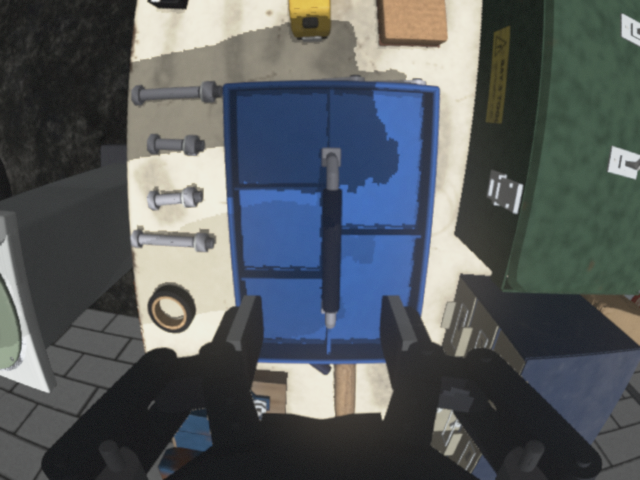

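The wrist view shows the handle grip at rows 190–312, column ~332. My projected points match it, so I'm going down and gripping.

```bash
python3 -m handwheel '[{"dx":-1.17,"dy":0.73,"dz":2,"wx":0,"wy":0,"wz":0.006,"claw":60},{"dx":0,"dy":0,"dz":4,"wx":0,"wy":0,"wz":0,"claw":60},{"dx":0,"dy":0,"dz":3.6,"wx":0,"wy":0,"wz":0,"claw":60},{"dx":0,"dy":0,"dz":2,"wx":0,"wy":0,"wz":0,"claw":60},{"dx":0,"dy":0,"dz":0,"wx":0,"wy":0,"wz":0,"claw":60}]'; python3 -m handwheel '[{"dx":0,"dy":0,"dz":0,"wx":0,"wy":0,"wz":0,"claw":0},{"dx":0,"dy":0,"dz":0,"wx":0,"wy":0,"wz":0,"claw":0},{"dx":0,"dy":0,"dz":0,"wx":0,"wy":0,"wz":0,"claw":0},{"dx":0,"dy":0,"dz":0,"wx":0,"wy":0,"wz":0,"claw":0}]' 70
```

```text
clock: 4.08
position: [0.598, 0.2026, 0.1141]
tool_rot: [-3.139, 0.001, 1.653]
force: [-0.5, -0.2, 0.7]
grip_width: 0.0513
finger_force: 0.0
clock: 4.58
position: [0.5996, 0.2028, 0.1165]
tool_rot: [3.139, -0.001, 1.653]
force: [0.8, 0.3, 7.4]
grip_width: 0.0105
finger_force: 68.2
```

```bash
python3 -m handwheel '[{"dx":0,"dy":-0.75,"dz":-0.80,"wx":0,"wy":0,"wz":0,"claw":0},{"dx":0,"dy":-0.83,"dz":-0.72,"wx":0,"wy":0,"wz":0,"claw":0},{"dx":0,"dy":-0.90,"dz":-0.63,"wx":0,"wy":0,"wz":0,"claw":0},{"dx":0,"dy":-0.96,"dz":-0.53,"wx":0,"wy":0,"wz":0,"claw":0},{"dx":0,"dy":-1.01,"dz":-0.43,"wx":0,"wy":0,"wz":0,"claw":0},{"dx":0,"dy":-1.05,"dz":-0.32,"wx":0,"wy":0,"wz":0,"claw":0}]'; python3 -m handwheel '[{"dx":0,"dy":0,"dz":0,"wx":0,"wy":0,"wz":0,"claw":0},{"dx":0,"dy":0,"dz":0,"wx":0,"wy":0,"wz":0,"claw":0}]'
```

```text
clock: 5.32
position: [0.545, 0.1982, 0.1509]
tool_rot: [3.138, -0.001, 1.653]
force: [5.4, 0.2, 2.4]
grip_width: 0.0107
finger_force: 68.7
clock: 5.58
position: [0.5451, 0.1982, 0.1509]
tool_rot: [3.139, -0.001, 1.653]
force: [3.1, 0.5, 7.8]
grip_width: 0.0107
finger_force: 69.4
```

```bash
python3 -m handwheel '[{"dx":0,"dy":-1.08,"dz":-0.21,"wx":0,"wy":0,"wz":0,"claw":0},{"dx":0,"dy":-1.1,"dz":-0.1,"wx":0,"wy":0,"wz":0,"claw":0},{"dx":0,"dy":-1.1,"dz":0.02,"wx":0,"wy":0,"wz":0,"claw":0},{"dx":0,"dy":-1.09,"dz":0.13,"wx":0,"wy":0,"wz":0,"claw":0},{"dx":0,"dy":-1.07,"dz":0.25,"wx":0,"wy":0,"wz":0,"claw":0},{"dx":0,"dy":-1.04,"dz":0.36,"wx":0,"wy":0,"wz":0,"claw":0}]'; python3 -m handwheel '[{"dx":0,"dy":-1.0,"dz":0.46,"wx":0,"wy":0,"wz":0,"claw":0},{"dx":0,"dy":-0.94,"dz":0.57,"wx":0,"wy":0,"wz":0,"claw":0},{"dx":0,"dy":-0.88,"dz":0.66,"wx":0,"wy":0,"wz":0,"claw":0},{"dx":0,"dy":-0.8,"dz":0.75,"wx":0,"wy":0,"wz":0,"claw":0},{"dx":0,"dy":-0.65,"dz":0.75,"wx":0,"wy":0,"wz":0,"claw":0},{"dx":0,"dy":0,"dz":0,"wx":0,"wy":0,"wz":0,"claw":0},{"dx":0,"dy":0,"dz":0,"wx":0,"wy":0,"wz":0,"claw":0}]'
```

```text
clock: 6.32
position: [0.4792, 0.1927, 0.146]
tool_rot: [3.141, -0.001, 1.653]
force: [-2.8, -1.8, 7.5]
grip_width: 0.0109
finger_force: 69.5
clock: 7.2
position: [0.4371, 0.1892, 0.1135]
tool_rot: [3.141, -0.0, 1.652]
force: [-5.5, -2.1, 16.1]
grip_width: 0.0105
finger_force: 70.5
```

```bash
python3 -m handwheel '[{"dx":0,"dy":0,"dz":0,"wx":0,"wy":0,"wz":0,"claw":60},{"dx":0,"dy":0,"dz":0,"wx":0,"wy":0,"wz":0,"claw":60},{"dx":0,"dy":0,"dz":0,"wx":0,"wy":0,"wz":0,"claw":60},{"dx":0,"dy":0,"dz":-3,"wx":0,"wy":0,"wz":0,"claw":60},{"dx":0,"dy":0,"dz":-5,"wx":0,"wy":0,"wz":0,"claw":60},{"dx":0,"dy":0,"dz":-5,"wx":0,"wy":0,"wz":0,"claw":60}]'; python3 -m handwheel '[{"dx":4,"dy":2,"dz":0,"wx":0,"wy":0,"wz":0,"claw":60},{"dx":4,"dy":2,"dz":0,"wx":0,"wy":0,"wz":0,"claw":60},{"dx":4,"dy":2,"dz":0,"wx":0,"wy":0,"wz":0,"claw":60},{"dx":0,"dy":0,"dz":0,"wx":0,"wy":0,"wz":0,"claw":60}]'; python3 - <<'E'
from h import *
fr={}
for c in ("top","wrist","side"):
    f=fr[c]=grab(c); cv2.imwrite(f"pics/{c}2.png",f["frame"])
    for n,z in (("tape_measure",.06),("staple_box",.028),("sanding_block",.032)):
        for d in optics.masks_of(n,c)[:2]: print(c,n,round(d["p"],2),d["rect"],*ground(f,d["region"],z))
cv2.imwrite("pics/m2.png",np.hstack([cv2.resize(fr["top"]["frame"][150:390,160:480],(400,300)),cv2.resize(fr["wrist"]["frame"],(400,300))]))
E
```

```text
clock: 7.95
position: [0.4367, 0.189, 0.2446]
tool_rot: [-3.141, 0.0, 1.653]
force: [0.5, 0.8, 0.2]
grip_width: 0.0513
finger_force: 0.0
clock: 8.45
position: [0.4868, 0.3165, 0.2423]
tool_rot: [-3.141, -0.0, 1.656]
force: [-0.6, -0.9, -0.1]
grip_width: 0.0509
finger_force: 0.0
top tape_measure 0.4 [263.2, 242.4, 5.8, 9.1] [0.5459 0.4286] 0.105 [24. 12.] [0.5446 0.4291]
top staple_box 0.64 [242.5, 304.9, 36.1, 19.2] [0.4214 0.434 ] 1.447 [65. 39.] [0.4219 0.4341]
wrist tape_measure 0.93 [382.3, 79.1, 54.8, 73.7] [0.5594 0.405 ] -1.467 [64. 46.] [0.5581 0.4058]
wrist tape_measure 0.44 [160.7, 193.3, 352.1, 230.5] [0.5106 0.1869] 0.199 [379. 276.] [0.5097 0.2272]
wrist staple_box 0.62 [242.1, 39.1, 47.0, 65.7] [0.4241 0.4354] 1.471 [61. 39.] [0.4241 0.4351]
wrist sanding_block 0.88 [459.4, 59.6, 68.1, 94.5] [0.6523 0.426 ] -1.427 [99. 73.] [0.6513 0.4259]
side tape_measure 0.83 [280.2, 294.2, 24.0, 49.3] [0.5544 0.4434] -1.345 [113.  38.] [0.5539 0.4463]
side staple_box 0.89 [357.2, 327.0, 32.2, 38.7] [0.4225 0.4468] 1.499 [86. 37.] [0.4223 0.4486]
side sanding_block 0.81 [212.8, 296.5, 45.1, 54.5] [0.6526 0.4408] -1.427 [131.  70.] [0.6493 0.4275]
side sanding_block 0.38 [338.0, 193.9, 89.8, 79.7] [0.4409 0.078 ] -1.485 [328. 184.] [0.438  0.0962]
```

View pics/m2.png

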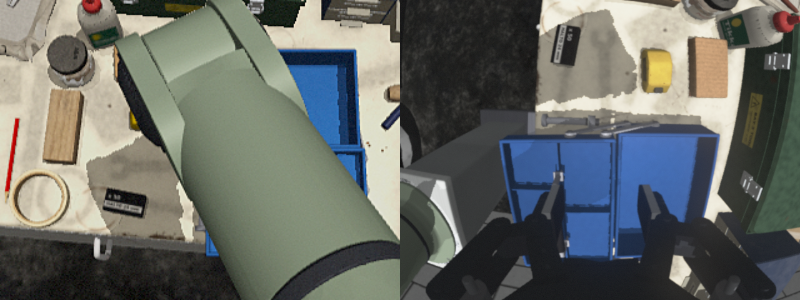

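The tray is open: in the wrist view the tray is at the left, the compartment at the right, and the tape at wrist (410,115). Next I refine the tape and staple box poses by fitting their silhouettes in several views.

```bash
cat >> h.py <<'E'
from scipy.optimize import minimize
from itertools import product
def boxpts(dx,dy,h,ch=0):
    P=[(sx*dx/2,sy*dy/2,0) for sx,sy in product((-1,1),(-1,1))]
    for sx,sy in product((-1,1),(-1,1)): P+=[(sx*dx/2,sy*dy/2,h-ch),(sx*dx/2,sy*(dy/2-ch),h),(sx*dx/2,sy*(dy/2-.3*ch),h-.3*ch)]
    return np.array(P)
def fit(obs,pts,x0):  # obs: (frame,region); upright thing on the bench -> x,y,yaw,iou
    def cost(v):
        R=Ro.from_euler("z",v[2]/10).as_matrix(); W=pts@R.T+[v[0],v[1],0]; e=0
        for f,m in obs:
            h=cv2.convexHull(np.array([proj(f,w) for w in W],np.float32)); im=np.zeros((480,640),np.uint8)
            cv2.fillPoly(im,[np.round(h*16).astype(np.int32)],1,shift=4)
            im=im>0; e+=1-(im&m).sum()/(im|m).sum()
        return e/len(obs)
    s0=np.array([x0[0],x0[1],x0[2]*10]); S=np.vstack([s0]+[s0+d for d in np.diag([.01,.01,1.5])])
    r=minimize(cost,s0,method="Nelder-Mead",options=dict(initial_simplex=S,xatol=2e-4,fatol=1e-4))
    return r.x[:2].round(4),round(r.x[2]/10,3),round(1-r.fun,3)
E
python3 - <<'E'
from h import *
F={c:grab(c) for c in ("wrist","side","top")}
tape=boxpts(.036,.073,.061,.012); st=boxpts(.035,.062,.028)
for n,p,x0 in (("tape_measure",tape,(.56,.404,.1)),("staple_box",st,(.422,.435,-.13))):
    O={c:(F[c],optics.masks_of(n,c)[0]["region"]) for c in (("wrist","side") if n[0]=="t" else ("wrist","side","top"))}
    for k in O: print(n,k,fit([O[k]],p,x0))
    print(n,"all",fit(list(O.values()),p,x0))
E
```

```text
tape_measure wrist (array([0.5633, 0.4057]), np.float64(0.088), np.float64(0.823))
tape_measure side (array([0.5638, 0.4066]), np.float64(0.113), np.float64(0.78))
tape_measure all (array([0.5648, 0.407 ]), np.float64(0.169), np.float64(0.815))
staple_box wrist (array([0.422, 0.435]), np.float64(-0.13), np.float64(0.941))
staple_box side (array([0.4217, 0.4311]), np.float64(-0.108), np.float64(0.943))
staple_box top (array([0.4243, 0.4356]), np.float64(-0.117), np.float64(0.893))
staple_box all (array([0.422 , 0.4352]), np.float64(-0.133), np.float64(0.904))
```

```bash
python3 -c "
from h import *
go([.564,.406,.14],1.67)"
```

```text
now [0.4868 0.3137 0.2432] [-3.142  0.     1.653] t 9.45  d(cm) [ 8.57  8.45 10.32]  w [-0.     0.    -0.017]
```

```bash
python3 -m handwheel '[{"dx":3,"dy":3,"dz":0,"wx":0,"wy":0,"wz":0,"claw":70},{"dx":3,"dy":3,"dz":0,"wx":0,"wy":0,"wz":0,"claw":70},{"dx":2.6,"dy":2.45,"dz":2,"wx":0,"wy":0,"wz":-0.017,"claw":70},{"dx":0,"dy":0,"dz":4,"wx":0,"wy":0,"wz":0,"claw":70},{"dx":0,"dy":0,"dz":4,"wx":0,"wy":0,"wz":0,"claw":70},{"dx":0,"dy":0,"dz":0,"wx":0,"wy":0,"wz":0,"claw":70}]'; python3 - <<'E'
from h import *
f=grab("wrist"); cv2.imwrite("pics/w3.png",f["frame"])
for d in optics.masks_of("tape_measure","wrist")[:2]: print(round(d["p"],2),d["rect"],ground(f,d["region"],.061),fit([(f,d["region"])],boxpts(.036,.073,.061,.012),(.564,.406,.11)))
go([.564,.406,.03],1.67)
E
```

```text
clock: 10.2
position: [0.5626, 0.4054, 0.1406]
tool_rot: [-3.137, 0.003, 1.67]
force: [0.4, -0.3, 0.4]
grip_width: 0.0597
finger_force: 0.0
0.72 [292.1, 176.9, 60.1, 107.3] (array([0.5626, 0.4159]), np.float64(-1.438), array([71., 36.]), array([0.5628, 0.4186])) (array([0.5646, 0.4049]), np.float64(0.142), np.float64(0.825))
now [0.5644 0.4065 0.1445] [ 3.141 -0.     1.67 ] t 10.3  d(cm) [-0.05 -0.06 11.45]  w [ 0.001 -0.    -0.   ]
```

View pics/w3.png

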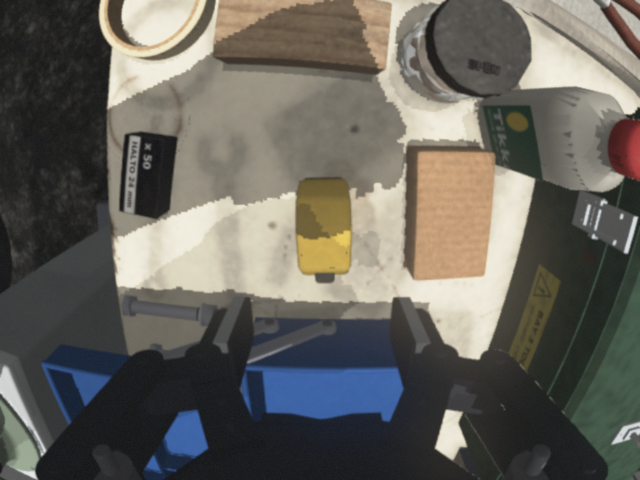

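Tape sits centred between the fingers at wrist (324,228), clear of the sanding block (col 405+). Descend and grip.

```bash
python3 -m handwheel '[{"dx":0,"dy":0,"dz":4,"wx":0,"wy":0,"wz":0,"claw":70},{"dx":0,"dy":0,"dz":4,"wx":0,"wy":0,"wz":0,"claw":70},{"dx":0,"dy":0,"dz":3.4,"wx":0,"wy":0,"wz":0,"claw":70},{"dx":0,"dy":0,"dz":0,"wx":0,"wy":0,"wz":0,"claw":70}]'; python3 -m handwheel '[{"dx":0,"dy":0,"dz":0,"wx":0,"wy":0,"wz":0,"claw":0},{"dx":0,"dy":0,"dz":0,"wx":0,"wy":0,"wz":0,"claw":0},{"dx":0,"dy":0,"dz":0,"wx":0,"wy":0,"wz":0,"claw":0}]' 60;  python3 -m handwheel '[{"dx":0,"dy":0,"dz":-2,"wx":0,"wy":0,"wz":0,"claw":0},{"dx":0,"dy":0,"dz":-4,"wx":0,"wy":0,"wz":0,"claw":0},{"dx":0,"dy":0,"dz":-4,"wx":0,"wy":0,"wz":0,"claw":0},{"dx":0,"dy":0,"dz":-4,"wx":0,"wy":0,"wz":0,"claw":0},{"dx":0,"dy":0,"dz":0,"wx":0,"wy":0,"wz":0,"claw":0}]'; python3 -c "
from h import *
go([.605,.252,.17],1.653)"
```

```text
clock: 10.8
position: [0.5637, 0.4062, 0.0291]
tool_rot: [-3.141, 0.001, 1.67]
force: [-0.4, -0.1, 0.8]
grip_width: 0.0595
finger_force: 0.0
clock: 11.18
position: [0.5651, 0.4071, 0.032]
tool_rot: [3.139, -0.002, 1.67]
force: [-2.4, 0.3, 8.3]
grip_width: 0.0354
finger_force: 59.2
clock: 11.8
position: [0.5656, 0.4073, 0.1748]
tool_rot: [3.136, -0.004, 1.67]
force: [-0.5, -0.7, -1.8]
grip_width: 0.0349
finger_force: 60.5
now [0.5656 0.4073 0.1748] [ 3.136 -0.004  1.67 ] t 11.8  d(cm) [-15.84   2.39   0.43]  w [ 0.006 -0.004  0.017]
```

```bash
python3 -m handwheel '[{"dx":-4,"dy":0.8,"dz":0,"wx":0,"wy":0,"wz":0,"claw":0},{"dx":-4,"dy":0.8,"dz":0,"wx":0,"wy":0,"wz":0,"claw":0},{"dx":-4,"dy":0.8,"dz":0,"wx":0,"wy":0,"wz":0,"claw":0},{"dx":-3.2,"dy":0.5,"dz":0,"wx":0,"wy":0,"wz":0.017,"claw":0},{"dx":0,"dy":0,"dz":0,"wx":0,"wy":0,"wz":0,"claw":0},{"dx":0,"dy":0,"dz":0,"wx":0,"wy":0,"wz":0,"claw":0}]'; python3 - <<'E'
from h import *
f=grab("wrist"); cv2.imwrite("pics/w4.png",f["frame"])
go([.6104,.257,.038],1.653); print(monitor.observe()["grip_width"])
E
```

```text
clock: 12.55
position: [0.6076, 0.2585, 0.1696]
tool_rot: [3.142, -0.001, 1.653]
force: [-0.7, 0.6, -0.3]
grip_width: 0.035
finger_force: 60.4
now [0.6074 0.2589 0.1695] [-3.142e+00 -1.000e-03  1.654e+00] t 12.6  d(cm) [-0.23  0.28 13.15]  w [-0.    -0.001  0.001]
0.0348983619094044
```

View pics/w4.png

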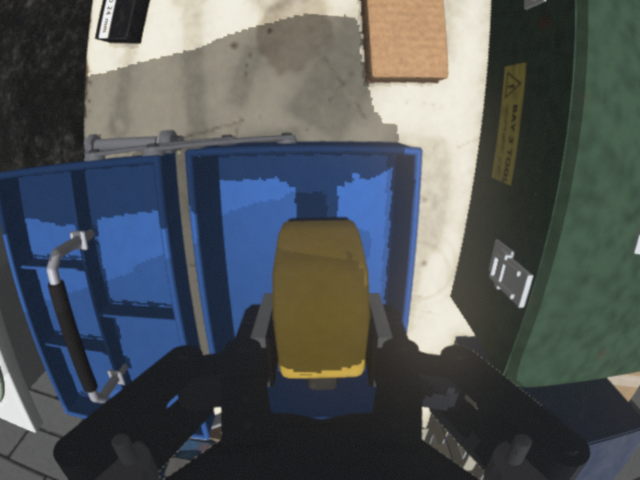

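The tape is held at wrist (322,300), inside the outline of the open compartment. Lower, release, retreat.

```bash
python3 -m handwheel '[{"dx":-0.2,"dy":0.28,"dz":4,"wx":0,"wy":0,"wz":0,"claw":0},{"dx":0,"dy":0,"dz":4,"wx":0,"wy":0,"wz":0,"claw":0},{"dx":0,"dy":0,"dz":3,"wx":0,"wy":0,"wz":0,"claw":0},{"dx":0,"dy":0,"dz":1.9,"wx":0,"wy":0,"wz":0,"claw":0},{"dx":0,"dy":0,"dz":0.2,"wx":0,"wy":0,"wz":0,"claw":0},{"dx":0,"dy":0,"dz":0,"wx":0,"wy":0,"wz":0,"claw":0}]'; python3 -m handwheel '[{"dx":0,"dy":0,"dz":0,"wx":0,"wy":0,"wz":0,"claw":60},{"dx":0,"dy":0,"dz":0,"wx":0,"wy":0,"wz":0,"claw":60},{"dx":0,"dy":0,"dz":-3,"wx":0,"wy":0,"wz":0,"claw":60},{"dx":0,"dy":0,"dz":-5,"wx":0,"wy":0,"wz":0,"claw":60},{"dx":0,"dy":0,"dz":-5,"wx":0,"wy":0,"wz":0,"claw":60},{"dx":0,"dy":0,"dz":-3,"wx":0,"wy":0,"wz":0,"claw":60}]'; python3 -c "
from h import *
go([.422,.4345,.15],1.44)"
```

```text
clock: 13.35
position: [0.611, 0.2566, 0.0387]
tool_rot: [3.141, -0.0, 1.653]
force: [0.6, -0.0, -2.7]
grip_width: 0.0352
finger_force: 59.8
clock: 14.1
position: [0.6114, 0.2563, 0.2013]
tool_rot: [3.139, -0.001, 1.653]
force: [-0.6, -0.0, 0.1]
grip_width: 0.0509
finger_force: 0.0
now [0.6114 0.2563 0.2013] [ 3.139e+00 -1.000e-03  1.653e+00] t 14.1  d(cm) [ 19.3  -17.44   5.11]  w [ 0.003 -0.001  0.213]
```

```bash
python3 -m handwheel '[{"dx":4,"dy":-3.6,"dz":0,"wx":0,"wy":0,"wz":0,"claw":60},{"dx":4,"dy":-3.6,"dz":0,"wx":0,"wy":0,"wz":0,"claw":60},{"dx":4,"dy":-3.6,"dz":0,"wx":0,"wy":0,"wz":0,"claw":60},{"dx":4,"dy":-3.6,"dz":0,"wx":0,"wy":0,"wz":0,"claw":60},{"dx":3.3,"dy":-3.0,"dz":0,"wx":0,"wy":0,"wz":0.1,"claw":60},{"dx":0,"dy":0,"dz":4,"wx":0,"wy":0,"wz":0.113,"claw":60},{"dx":0,"dy":0,"dz":4,"wx":0,"wy":0,"wz":0,"claw":60},{"dx":0,"dy":0,"dz":0,"wx":0,"wy":0,"wz":0,"claw":60}]'; python3 - <<'E'
from h import *
f=grab("wrist")
for d in optics.masks_of("staple_box","wrist")[:2]: print(round(d["p"],2),d["rect"],fit([(f,d["region"])],boxpts(.035,.062,.028),(.422,.435,-.13)))
S=grab("side")
for d in optics.masks_of("tape_measure","side")[:2]: print("tape",round(d["p"],2),d["rect"],proj(S,[.6104,.257,.06]))
go([.422,.4345,.006],1.44)
E
```

```text
clock: 15.1
position: [0.4206, 0.4333, 0.1165]
tool_rot: [-3.14, 0.003, 1.44]
force: [-0.2, 0.6, 0.4]
grip_width: 0.051
finger_force: 0.0
0.89 [295.0, 186.4, 57.2, 97.3] (array([0.4219, 0.4363]), np.float64(-0.112), np.float64(0.948))
now [0.4224 0.4348 0.1201] [ 3.14e+00 -2.00e-03  1.44e+00] t 15.3  d(cm) [-0.06 -0.05 11.41]  w [ 0.001 -0.002 -0.   ]
```

```bash
python3 -m handwheel '[{"dx":0,"dy":0,"dz":4,"wx":0,"wy":0,"wz":-0.01,"claw":60},{"dx":0,"dy":0,"dz":4,"wx":0,"wy":0,"wz":0,"claw":60},{"dx":0,"dy":0,"dz":3.3,"wx":0,"wy":0,"wz":0,"claw":60},{"dx":0,"dy":0,"dz":0,"wx":0,"wy":0,"wz":0,"claw":60}]'; python3 -m handwheel '[{"dx":0,"dy":0,"dz":0,"wx":0,"wy":0,"wz":0,"claw":0},{"dx":0,"dy":0,"dz":0,"wx":0,"wy":0,"wz":0,"claw":0},{"dx":0,"dy":0,"dz":0,"wx":0,"wy":0,"wz":0,"claw":0}]' 50;  python3 -m handwheel '[{"dx":0,"dy":0,"dz":-2,"wx":0,"wy":0,"wz":0,"claw":0},{"dx":0,"dy":0,"dz":-5,"wx":0,"wy":0,"wz":0,"claw":0},{"dx":0,"dy":0,"dz":-5,"wx":0,"wy":0,"wz":0,"claw":0},{"dx":0,"dy":0,"dz":-5,"wx":0,"wy":0,"wz":-0.1,"claw":0},{"dx":0,"dy":0,"dz":-3,"wx":0,"wy":0,"wz":-0.1,"claw":0},{"dx":0,"dy":0,"dz":0,"wx":0,"wy":0,"wz":0,"claw":0}]'; python3 -c "
from h import *
go([.619,.152,.2],1.653)"
```

```text
clock: 15.8
position: [0.4213, 0.4338, 0.0047]
tool_rot: [-3.141, 0.001, 1.45]
force: [-0.2, -0.7, 0.8]
grip_width: 0.051
finger_force: 0.0
clock: 16.18
position: [0.4225, 0.4351, 0.0073]
tool_rot: [3.14, -0.002, 1.45]
force: [-1.0, -2.0, 10.2]
grip_width: 0.0338
finger_force: 51.3
clock: 16.92
position: [0.4224, 0.4349, 0.2093]
tool_rot: [3.138, -0.004, 1.65]
force: [0.2, 0.4, -2.3]
grip_width: 0.0342
finger_force: 50.3
now [0.4224 0.4349 0.2093] [ 3.138 -0.004  1.65 ] t 16.925  d(cm) [-29.76  17.35   0.86]  w [ 0.004 -0.004 -0.003]
```

```bash
python3 -m handwheel '[{"dx":-5,"dy":2.9,"dz":0,"wx":0,"wy":0,"wz":0,"claw":0},{"dx":-5,"dy":2.9,"dz":0,"wx":0,"wy":0,"wz":0,"claw":0},{"dx":-5,"dy":2.9,"dz":0,"wx":0,"wy":0,"wz":0,"claw":0},{"dx":-5,"dy":2.9,"dz":0,"wx":0,"wy":0,"wz":0,"claw":0},{"dx":-5,"dy":2.9,"dz":0,"wx":0,"wy":0,"wz":0,"claw":0},{"dx":-4.7,"dy":2.85,"dz":0,"wx":0,"wy":0,"wz":0,"claw":0},{"dx":0,"dy":0,"dz":0,"wx":0,"wy":0,"wz":0,"claw":0}]'; python3 - <<'E'
from h import *
f=grab("wrist"); cv2.imwrite("pics/w5.png",f["frame"])
go([.619,.152,.013],1.653); print(monitor.observe()["grip_width"])
E
```

```text
clock: 17.8
position: [0.6194, 0.1467, 0.2052]
tool_rot: [3.141, 0.002, 1.642]
force: [-1.2, 1.1, -1.1]
grip_width: 0.0339
finger_force: 50.3
now [0.6183 0.1496 0.205 ] [-3.141e+00  1.000e-03  1.645e+00] t 17.85  d(cm) [ 0.25  0.1  19.2 ]  w [-0.001  0.001 -0.008]
0.03406602457218734
```

View pics/w5.png

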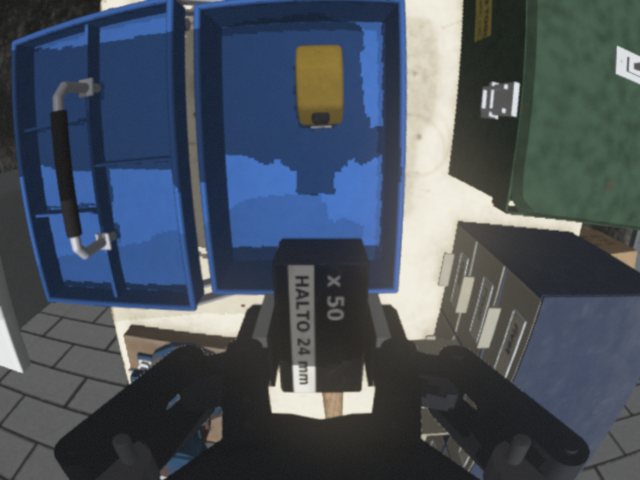

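Tape stands in the compartment at wrist (320,85), and the staple box is held. Lower it at the right-hand half.

```bash
python3 -m handwheel '[{"dx":0.8,"dy":0.1,"dz":5,"wx":0,"wy":0,"wz":-0.008,"claw":0},{"dx":0,"dy":0,"dz":5,"wx":0,"wy":0,"wz":0,"claw":0},{"dx":0,"dy":0,"dz":4,"wx":0,"wy":0,"wz":0,"claw":0},{"dx":0,"dy":0,"dz":3,"wx":0,"wy":0,"wz":0,"claw":0},{"dx":0,"dy":0,"dz":2,"wx":0,"wy":0,"wz":0,"claw":0},{"dx":0,"dy":0,"dz":0.1,"wx":0,"wy":0,"wz":0,"claw":0},{"dx":0,"dy":0,"dz":0,"wx":0,"wy":0,"wz":0,"claw":0}]'; python3 -m handwheel '[{"dx":0,"dy":0,"dz":0,"wx":0,"wy":0,"wz":0,"claw":60},{"dx":0,"dy":0,"dz":0,"wx":0,"wy":0,"wz":0,"claw":60},{"dx":0,"dy":0,"dz":-3,"wx":0,"wy":0,"wz":0,"claw":60},{"dx":0,"dy":0,"dz":-5,"wx":0,"wy":0,"wz":0,"claw":60},{"dx":0,"dy":0,"dz":-5,"wx":0,"wy":0,"wz":0,"claw":60},{"dx":0,"dy":0,"dz":-5,"wx":0,"wy":0,"wz":0,"claw":60},{"dx":0,"dy":0,"dz":-4,"wx":0,"wy":0,"wz":0,"claw":60}]'; python3 -c "
from h import *
go([.437,.188,.2],1.653)"
```

```text
clock: 18.73
position: [0.6185, 0.1603, 0.015]
tool_rot: [3.141, -0.0, 1.658]
force: [0.0, 0.4, -0.2]
grip_width: 0.0337
finger_force: 51.0
clock: 19.6
position: [0.6185, 0.1599, 0.2368]
tool_rot: [3.14, -0.001, 1.658]
force: [0.8, 0.0, -0.3]
grip_width: 0.0514
finger_force: 0.0
now [0.6185 0.1599 0.2368] [ 3.140e+00 -1.000e-03  1.658e+00] t 19.6  d(cm) [  4.37 -17.84   3.66]  w [ 0.002 -0.001  0.005]
```

```bash
python3 -m handwheel '[{"dx":1.1,"dy":-4.5,"dz":0,"wx":0,"wy":0,"wz":0,"claw":60},{"dx":1.1,"dy":-4.5,"dz":0,"wx":0,"wy":0,"wz":0,"claw":60},{"dx":1.1,"dy":-4.5,"dz":0,"wx":0,"wy":0,"wz":0,"claw":60},{"dx":1.0,"dy":-4.3,"dz":0,"wx":0,"wy":0,"wz":0.005,"claw":60},{"dx":0,"dy":0,"dz":2,"wx":0,"wy":0,"wz":0,"claw":60},{"dx":0,"dy":0,"dz":0,"wx":0,"wy":0,"wz":0,"claw":60}]'; python3 - <<'E'
from h import *
f=grab("wrist"); cv2.imwrite("pics/w6.png",f["frame"])
for p in ([.437,.189,.1315],[.4407,.144,.1315],[.4333,.234,.1315]): print(proj(f,p).round(1))
go([.437,.189,.1135],1.653)
E
```

```text
clock: 20.35
position: [0.4368, 0.1872, 0.214]
tool_rot: [-3.141, 0.0, 1.653]
force: [0.7, 1.0, -0.2]
grip_width: 0.0511
finger_force: 0.0
[321. 244.]
[321.1 305.6]
[320.9 174.3]
now [0.4374 0.1872 0.2145] [-3.142  0.     1.653] t 20.4  d(cm) [ 0.19 -0.02 10.1 ]  w [-0.  0. -0.]
```

View pics/w6.png

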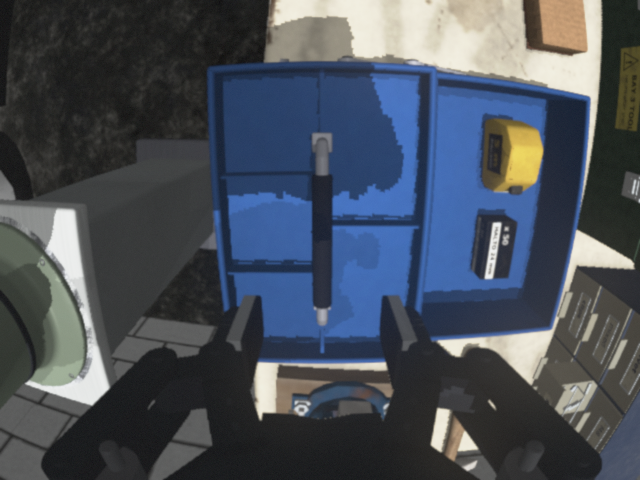

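Tape (512,150) and staple box (495,245) are both in the compartment, and the handle is at col 322 as predicted. Next: grip the handle and swing it back.

```bash
python3 -m handwheel '[{"dx":0.2,"dy":0,"dz":4,"wx":0,"wy":0,"wz":0,"claw":60},{"dx":0,"dy":0,"dz":4,"wx":0,"wy":0,"wz":0,"claw":60},{"dx":0,"dy":0,"dz":2.0,"wx":0,"wy":0,"wz":0,"claw":60},{"dx":0,"dy":0,"dz":0,"wx":0,"wy":0,"wz":0,"claw":0},{"dx":0,"dy":0,"dz":0,"wx":0,"wy":0,"wz":0,"claw":0},{"dx":0,"dy":0,"dz":0,"wx":0,"wy":0,"wz":0,"claw":0},{"dx":0,"dy":0,"dz":0,"wx":0,"wy":0,"wz":0,"claw":0}]' 70; python3 -m handwheel '[{"dx":0,"dy":0.72,"dz":-0.8,"wx":0,"wy":0,"wz":0,"claw":0},{"dx":0,"dy":0.8,"dz":-0.75,"wx":0,"wy":0,"wz":0,"claw":0},{"dx":0,"dy":0.88,"dz":-0.66,"wx":0,"wy":0,"wz":0,"claw":0},{"dx":0,"dy":0.94,"dz":-0.57,"wx":0,"wy":0,"wz":0,"claw":0},{"dx":0,"dy":1.0,"dz":-0.46,"wx":0,"wy":0,"wz":0,"claw":0},{"dx":0,"dy":1.04,"dz":-0.36,"wx":0,"wy":0,"wz":0,"claw":0}]'
```

```text
clock: 21.28
position: [0.437, 0.1893, 0.1154]
tool_rot: [3.141, -0.001, 1.653]
force: [-4.6, -1.7, 5.7]
grip_width: 0.0104
finger_force: 68.2
clock: 22.02
position: [0.4907, 0.1938, 0.1517]
tool_rot: [-3.141, -0.001, 1.653]
force: [-3.9, -0.3, 2.0]
grip_width: 0.0106
finger_force: 69.1
```

```bash
python3 -m handwheel '[{"dx":0,"dy":1.07,"dz":-0.25,"wx":0,"wy":0,"wz":0,"claw":0},{"dx":0,"dy":1.09,"dz":-0.13,"wx":0,"wy":0,"wz":0,"claw":0},{"dx":0,"dy":1.1,"dz":-0.02,"wx":0,"wy":0,"wz":0,"claw":0},{"dx":0,"dy":1.1,"dz":0.1,"wx":0,"wy":0,"wz":0,"claw":0},{"dx":0,"dy":1.08,"dz":0.21,"wx":0,"wy":0,"wz":0,"claw":0},{"dx":0,"dy":1.05,"dz":0.32,"wx":0,"wy":0,"wz":0,"claw":0}]'; python3 -m handwheel '[{"dx":0,"dy":1.01,"dz":0.43,"wx":0,"wy":0,"wz":0,"claw":0},{"dx":0,"dy":0.96,"dz":0.53,"wx":0,"wy":0,"wz":0,"claw":0},{"dx":0,"dy":0.9,"dz":0.63,"wx":0,"wy":0,"wz":0,"claw":0},{"dx":0,"dy":0.83,"dz":0.72,"wx":0,"wy":0,"wz":0,"claw":0},{"dx":0,"dy":0.75,"dz":0.8,"wx":0,"wy":0,"wz":0,"claw":0},{"dx":0,"dy":0,"dz":0,"wx":0,"wy":0,"wz":0,"claw":0},{"dx":0,"dy":0,"dz":0,"wx":0,"wy":0,"wz":0,"claw":0}]'
```

```text
clock: 22.78
position: [0.5568, 0.1993, 0.1489]
tool_rot: [3.139, -0.001, 1.653]
force: [1.8, 1.6, 2.8]
grip_width: 0.011
finger_force: 69.4
clock: 23.65
position: [0.5997, 0.2029, 0.1179]
tool_rot: [-3.141, -0.001, 1.653]
force: [-8.4, -0.3, 25.6]
grip_width: 0.0105
finger_force: 71.7
```

```bash
python3 -m handwheel '[{"dx":0,"dy":0,"dz":0,"wx":0,"wy":0,"wz":0,"claw":60},{"dx":0,"dy":0,"dz":0,"wx":0,"wy":0,"wz":0,"claw":60},{"dx":0,"dy":0,"dz":0,"wx":0,"wy":0,"wz":0,"claw":60},{"dx":0,"dy":0,"dz":-4,"wx":0,"wy":0,"wz":0,"claw":60},{"dx":0,"dy":0,"dz":-5,"wx":0,"wy":0,"wz":0,"claw":60},{"dx":0,"dy":0,"dz":-3,"wx":0,"wy":0,"wz":0,"claw":60}]';  python3 -m handwheel '[{"dx":0,"dy":-4,"dz":0,"wx":0,"wy":0,"wz":0,"claw":60},{"dx":0,"dy":-4,"dz":0,"wx":0,"wy":0,"wz":0,"claw":60},{"dx":0,"dy":-4,"dz":0,"wx":0,"wy":0,"wz":0,"claw":60},{"dx":0,"dy":-4,"dz":0,"wx":0,"wy":0,"wz":0,"claw":60},{"dx":0,"dy":0,"dz":0,"wx":0,"wy":0,"wz":0,"claw":60}]'; python3 - <<'E'
from h import *
print(monitor.observe()["qpos"].round(2))
f=grab("wrist"); cv2.imwrite("pics/w7.png",f["frame"])
for n in ("short_bolt_a","long_bolt_a"):
    for d in optics.masks_of(n,"wrist")[:3]: print(n,round(d["p"],2),d["rect"],*ground(f,d["region"],.0095))
s=grab("side"); cv2.imwrite("pics/s7.png",cv2.resize(s["frame"][160:430,190:430],None,fx=2.2,fy=2.2,interpolation=cv2.INTER_CUBIC))
E
```

```text
clock: 24.4
position: [0.6002, 0.2026, 0.239]
tool_rot: [3.14, -0.0, 1.653]
force: [0.0, 0.5, -1.1]
grip_width: 0.0516
finger_force: 0.0
clock: 25.02
position: [0.4383, 0.1895, 0.237]
tool_rot: [-3.141, -0.001, 1.654]
force: [0.8, 1.4, 0.5]
grip_width: 0.0513
finger_force: 0.0
[-0.78  0.29  0.31  1.98 -0.11  0.89 -0.33]
short_bolt_a 0.9 [291.8, 173.9, 62.7, 27.3] [0.4383 0.202 ] 0.13 [62. 23.] [0.4384 0.2016]
short_bolt_a 0.68 [293.4, 114.4, 67.3, 28.0] [0.4393 0.2587] -0.018 [61. 23.] [0.4397 0.2585]
long_bolt_a 0.78 [278.4, 64.8, 102.1, 24.9] [0.4366 0.3115] 0.039 [98. 22.] [0.437  0.3118]
long_bolt_a 0.63 [263.6, 222.9, 98.3, 19.8] [0.4325 0.1533] 0.053 [98. 22.] [0.4323 0.1536]
```

View pics/w7.png

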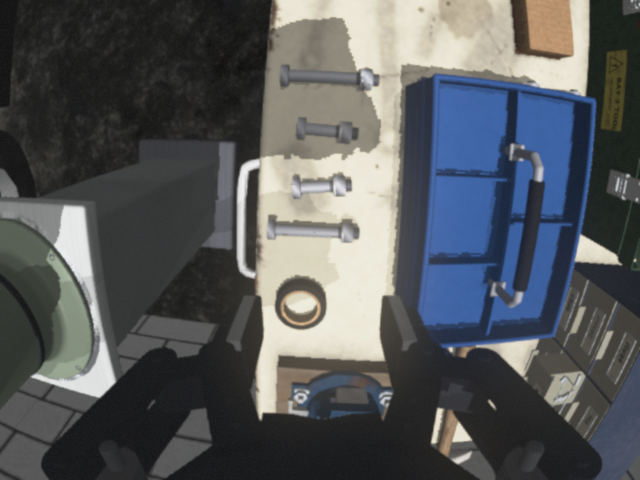

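View pics/s7.png

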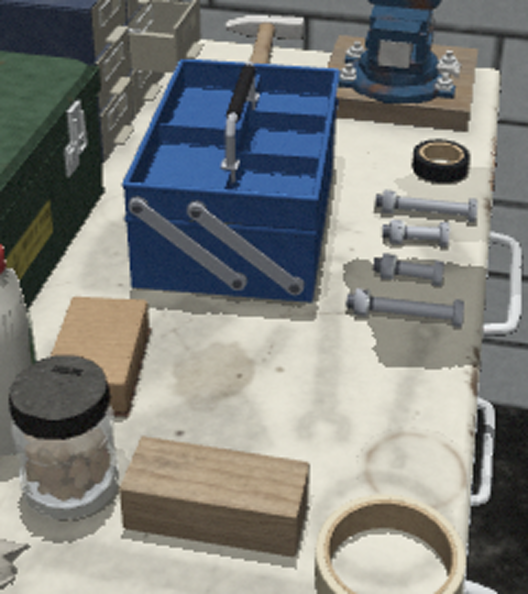

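The tray is fully home: its rim corners in the side view match the first picture. All four bolts show in the wrist view at (325,77), (327,130), (321,186) and (312,229). Next: turn the tool for the bolts.

```bash
python3 -m handwheel '[{"dx":0,"dy":0,"dz":0,"wx":0,"wy":0,"wz":0.18,"claw":40},{"dx":0,"dy":0,"dz":0,"wx":0,"wy":0,"wz":0.18,"claw":40},{"dx":0,"dy":0,"dz":0,"wx":0,"wy":0,"wz":0.18,"claw":40},{"dx":0,"dy":0,"dz":0,"wx":0,"wy":0,"wz":0.18,"claw":40},{"dx":0,"dy":0,"dz":0,"wx":0,"wy":0,"wz":0.18,"claw":40},{"dx":0,"dy":0,"dz":0,"wx":0,"wy":0,"wz":0.18,"claw":40},{"dx":0,"dy":0,"dz":0,"wx":0,"wy":0,"wz":0.18,"claw":40},{"dx":0,"dy":0,"dz":0,"wx":0,"wy":0,"wz":0.18,"claw":40}]'; python3 -m handwheel '[{"dx":0,"dy":0,"dz":3,"wx":0,"wy":0,"wz":0.09,"claw":40},{"dx":0,"dy":0,"dz":3,"wx":0,"wy":0,"wz":0,"claw":40},{"dx":0,"dy":0,"dz":0,"wx":0,"wy":0,"wz":0,"claw":40}]'; python3 - <<'E'
from h import *
f=grab("wrist"); cv2.imwrite("pics/w8.png",f["frame"])
for n in ("short_bolt_a","long_bolt_a"):
    for d in optics.masks_of(n,"wrist")[:3]: print(n,round(d["p"],2),d["rect"],*ground(f,d["region"],.0095))
print(monitor.observe()["qpos"].round(2)); go([.434,.201,.004],.12)
E
```

```text
clock: 26.22
position: [0.441, 0.1894, 0.2366]
tool_rot: [3.141, -0.0, 0.206]
force: [-0.6, -0.7, 0.0]
grip_width: 0.0343
finger_force: 0.0
clock: 26.6
position: [0.4401, 0.1889, 0.1754]
tool_rot: [3.139, 0.003, 0.122]
force: [0.5, -0.3, 0.1]
grip_width: 0.0342
finger_force: 0.0
short_bolt_a 0.88 [227.8, 171.5, 29.8, 70.5] [0.4376 0.2579] 0.014 [64. 23.] [0.4387 0.2586]
short_bolt_a 0.83 [293.9, 177.0, 28.6, 74.8] [0.4372 0.2017] 0.103 [64. 22.] [0.4382 0.2015]
long_bolt_a 0.92 [338.4, 172.4, 40.9, 108.3] [0.4314 0.1536] 0.041 [101.  22.] [0.434  0.1538]
long_bolt_a 0.89 [168.9, 146.5, 26.6, 110.6] [0.4352 0.3124] 0.045 [100.  22.] [0.4376 0.3123]
long_bolt_a 0.28 [421.3, 212.5, 62.5, 65.3] [0.4242 0.0656] 1.159 [67. 59.] [0.4253 0.0658]
[-0.99  0.43  0.6   2.05 -0.35  0.76 -1.62]
now [0.4411 0.1895 0.1777] [-3.141e+00 -1.000e-03  1.220e-01] t 26.75  d(cm) [-0.58 -1.22 17.37]  w [-0.    -0.001  0.002]
```

View pics/w8.png

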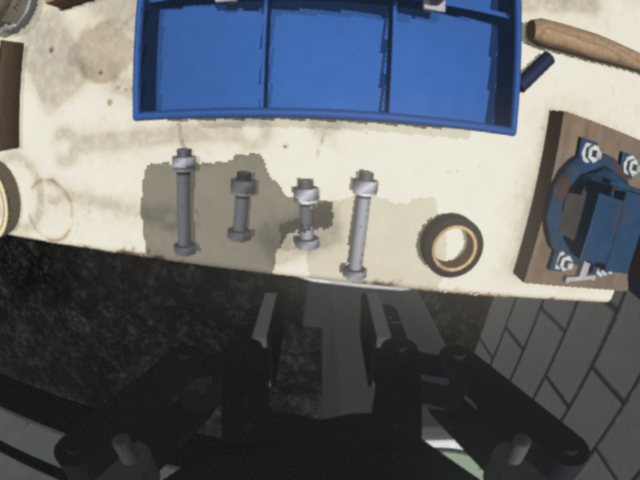

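The new view agrees with the earlier bolt positions to ~1 mm. Grasp the first short bolt, at (306,213).

```bash
python3 -m handwheel '[{"dx":-0.6,"dy":-1.25,"dz":3,"wx":0,"wy":0,"wz":0.01,"claw":40},{"dx":0,"dy":0,"dz":5,"wx":0,"wy":0,"wz":0,"claw":40},{"dx":0,"dy":0,"dz":5,"wx":0,"wy":0,"wz":0,"claw":40},{"dx":0,"dy":0,"dz":3.4,"wx":0,"wy":0,"wz":0,"claw":40},{"dx":0,"dy":0,"dz":0.95,"wx":0,"wy":0,"wz":0,"claw":40},{"dx":0,"dy":0,"dz":0,"wx":0,"wy":0,"wz":0,"claw":40}]'; python3 -m handwheel '[{"dx":0,"dy":0,"dz":0,"wx":0,"wy":0,"wz":0,"claw":0},{"dx":0,"dy":0,"dz":0,"wx":0,"wy":0,"wz":0,"claw":0},{"dx":0,"dy":0,"dz":0,"wx":0,"wy":0,"wz":0,"claw":0}]' 50;  python3 -m handwheel '[{"dx":0,"dy":0,"dz":-2,"wx":0,"wy":0,"wz":0,"claw":0},{"dx":0,"dy":0,"dz":-5,"wx":0,"wy":0,"wz":0,"claw":0},{"dx":0,"dy":0,"dz":-5,"wx":0,"wy":0,"wz":0,"claw":0},{"dx":0,"dy":0,"dz":-5,"wx":0,"wy":0,"wz":0,"claw":0},{"dx":0,"dy":0,"dz":0,"wx":0,"wy":0,"wz":0,"claw":0}]'; python3 -c "
from h import *
go([.5576,.1975,.17],.082)"
```

```text
clock: 27.5
position: [0.4334, 0.2014, 0.0041]
tool_rot: [-3.141, -0.001, 0.113]
force: [0.4, -0.4, 0.4]
grip_width: 0.034
finger_force: 0.0
clock: 27.88
position: [0.4336, 0.2018, 0.0047]
tool_rot: [-3.14, -0.002, 0.113]
force: [-1.4, -0.2, 12.4]
grip_width: 0.0099
finger_force: 48.9
clock: 28.5
position: [0.434, 0.2023, 0.177]
tool_rot: [-3.138, -0.005, 0.113]
force: [-0.5, 0.4, -1.2]
grip_width: 0.0097
finger_force: 49.3
now [0.434  0.2023 0.177 ] [-3.138 -0.005  0.113] t 28.5  d(cm) [12.22  1.87  0.76]  w [-0.004 -0.005  0.031]
```

```bash
python3 -m handwheel '[{"dx":4,"dy":0.6,"dz":0,"wx":0,"wy":0,"wz":0.031,"claw":0},{"dx":4,"dy":0.6,"dz":0,"wx":0,"wy":0,"wz":0,"claw":0},{"dx":4.2,"dy":0.5,"dz":0,"wx":0,"wy":0,"wz":0,"claw":0},{"dx":0,"dy":0,"dz":0,"wx":0,"wy":0,"wz":0,"claw":0},{"dx":0,"dy":0,"dz":0,"wx":0,"wy":0,"wz":0,"claw":0}]'; python3 - <<'E'
from h import *
f=grab("wrist"); cv2.imwrite("pics/w9.png",f["frame"])
go([.5576,.1975,.086],.082); print(monitor.observe()["grip_width"])
E
```

```text
clock: 29.12
position: [0.555, 0.1953, 0.173]
tool_rot: [3.141, 0.001, 0.082]
force: [0.2, -0.5, -1.3]
grip_width: 0.0095
finger_force: 49.3
now [0.5549 0.1956 0.1732] [-3.141e+00  1.000e-03  8.200e-02] t 29.175  d(cm) [ 0.29 -0.16  8.72]  w [-0.     0.001 -0.   ]
0.009831058801965215
```

View pics/w9.png

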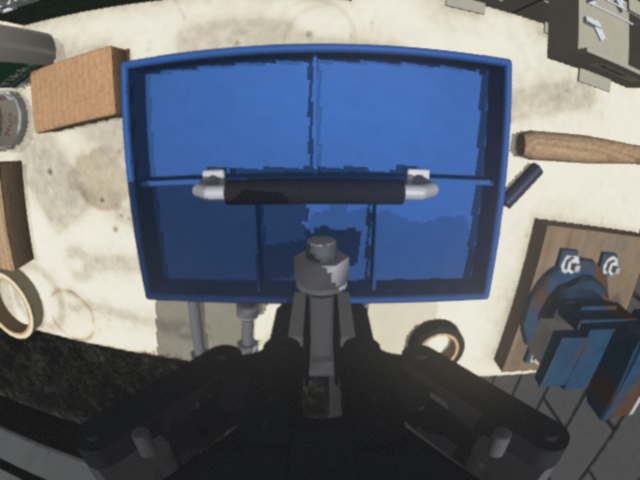

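The bolt is held level at (320,290), aimed at the middle front bay. Lower and release.

```bash
python3 -m handwheel '[{"dx":0.3,"dy":-0.16,"dz":3,"wx":0,"wy":0,"wz":0,"claw":0},{"dx":0,"dy":0,"dz":3,"wx":0,"wy":0,"wz":0,"claw":0},{"dx":0,"dy":0,"dz":2,"wx":0,"wy":0,"wz":0,"claw":0},{"dx":0,"dy":0,"dz":0.7,"wx":0,"wy":0,"wz":0,"claw":0},{"dx":0,"dy":0,"dz":0,"wx":0,"wy":0,"wz":0,"claw":0}]'; python3 -m handwheel '[{"dx":0,"dy":0,"dz":0,"wx":0,"wy":0,"wz":0,"claw":32},{"dx":0,"dy":0,"dz":0,"wx":0,"wy":0,"wz":0,"claw":32},{"dx":0,"dy":0,"dz":0,"wx":0,"wy":0,"wz":0,"claw":32},{"dx":0,"dy":0,"dz":-3,"wx":0,"wy":0,"wz":0,"claw":32},{"dx":0,"dy":0,"dz":-5,"wx":0,"wy":0,"wz":0,"claw":32},{"dx":0,"dy":0,"dz":-1,"wx":0,"wy":0,"wz":0,"claw":40}]'; python3 -c "
from h import *
go([.435,.258,.17],.01)"
```

```text
clock: 29.8
position: [0.5587, 0.1973, 0.0866]
tool_rot: [3.142, -0.0, 0.082]
force: [-0.1, 0.1, -0.8]
grip_width: 0.0099
finger_force: 49.5
clock: 30.55
position: [0.5599, 0.1975, 0.1792]
tool_rot: [-3.14, -0.004, 0.082]
force: [0.7, 0.7, -0.5]
grip_width: 0.0344
finger_force: 0.0
now [0.5599 0.1975 0.1792] [-3.14  -0.004  0.082] t 30.55  d(cm) [-11.96  -7.04   0.89]  w [-0.002 -0.004  0.072]
```

```bash
python3 -m handwheel '[{"dx":-4,"dy":-2.35,"dz":0,"wx":0,"wy":0,"wz":0,"claw":40},{"dx":-4,"dy":-2.35,"dz":0,"wx":0,"wy":0,"wz":0,"claw":40},{"dx":-4,"dy":-2.35,"dz":0,"wx":0,"wy":0,"wz":0.072,"claw":40},{"dx":0,"dy":0,"dz":0,"wx":0,"wy":0,"wz":0,"claw":40}]'; python3 - <<'E'
from h import *
f=grab("wrist")
for n in ("short_bolt_a","long_bolt_a"):
    for d in optics.masks_of(n,"wrist")[:3]: print(n,round(d["p"],2),d["rect"],*ground(f,d["region"],.0095))
go([.434,.2582,.006],.01)
E
```

```text
clock: 31.05
position: [0.4304, 0.2597, 0.1759]
tool_rot: [-3.141, 0.002, 0.013]
force: [0.5, -0.4, 0.2]
grip_width: 0.0341
finger_force: 0.0
short_bolt_a 0.88 [404.4, 0.0, 41.1, 90.3] [0.5797 0.1759] 0.097 [79. 30.] [0.5804 0.1761]
short_bolt_a 0.69 [220.8, 0.0, 372.6, 124.3] [0.5808 0.1717] -1.468 [347. 119.] [0.5723 0.1878]
short_bolt_a 0.65 [308.1, 166.4, 29.0, 73.6] [0.4376 0.2592] -0.017 [63. 22.] [0.4382 0.2588]
long_bolt_a 0.79 [425.3, 161.0, 31.0, 104.8] [0.4313 0.1538] 0.041 [100.  22.] [0.4334 0.1537]
long_bolt_a 0.6 [243.9, 149.6, 31.9, 111.5] [0.4345 0.3123] 0.032 [100.  24.] [0.4372 0.3123]
now [0.4338 0.2576 0.1763] [ 3.142 -0.     0.01 ] t 31.2  d(cm) [ 1.000e-02 -6.000e-02  1.703e+01]  w [ 0. -0.  0.]
```

```bash
python3 -m handwheel '[{"dx":0,"dy":-0.1,"dz":5,"wx":0,"wy":0,"wz":0.01,"claw":40},{"dx":0,"dy":0,"dz":5,"wx":0,"wy":0,"wz":0,"claw":40},{"dx":0,"dy":0,"dz":4.5,"wx":0,"wy":0,"wz":0,"claw":40},{"dx":0,"dy":0,"dz":2.5,"wx":0,"wy":0,"wz":0,"claw":40},{"dx":0,"dy":0,"dz":0,"wx":0,"wy":0,"wz":0,"claw":40}]'; python3 -m handwheel '[{"dx":0,"dy":0,"dz":0,"wx":0,"wy":0,"wz":0,"claw":0},{"dx":0,"dy":0,"dz":0,"wx":0,"wy":0,"wz":0,"claw":0},{"dx":0,"dy":0,"dz":0,"wx":0,"wy":0,"wz":0,"claw":0}]' 50;  python3 -m handwheel '[{"dx":0,"dy":0,"dz":-2,"wx":0,"wy":0,"wz":0,"claw":0},{"dx":0,"dy":0,"dz":-5,"wx":0,"wy":0,"wz":0,"claw":0},{"dx":0,"dy":0,"dz":-5,"wx":0,"wy":0,"wz":0,"claw":0},{"dx":0,"dy":0,"dz":-5,"wx":0,"wy":0,"wz":-0.08,"claw":0},{"dx":0,"dy":0,"dz":0,"wx":0,"wy":0,"wz":0,"claw":0}]'; python3 -c "
from h import *
go([.5514,.2732,.17],.082)"
```

```text
clock: 31.82
position: [0.4335, 0.2572, 0.0049]
tool_rot: [3.14, 0.002, -0.002]
force: [0.2, 0.2, 0.5]
grip_width: 0.0345
finger_force: 0.0
clock: 32.2
position: [0.4342, 0.259, 0.0074]
tool_rot: [-3.141, -0.002, -0.0]
force: [1.5, -3.0, 9.7]
grip_width: 0.0098
finger_force: 49.5
clock: 32.83
position: [0.4345, 0.2599, 0.1798]
tool_rot: [-3.137, -0.004, 0.081]
force: [0.4, 1.3, -2.3]
grip_width: 0.0096
finger_force: 49.0
now [0.4345 0.2599 0.1798] [-3.137 -0.004  0.081] t 32.825  d(cm) [11.76 -0.37  1.04]  w [-0.004 -0.004 -0.001]
```

```bash
python3 -m handwheel '[{"dx":4,"dy":-0.1,"dz":0,"wx":0,"wy":0,"wz":0,"claw":0},{"dx":4,"dy":-0.1,"dz":0,"wx":0,"wy":0,"wz":0,"claw":0},{"dx":3.8,"dy":-0.1,"dz":0,"wx":0,"wy":0,"wz":0,"claw":0},{"dx":0,"dy":0,"dz":0,"wx":0,"wy":0,"wz":0,"claw":0},{"dx":0,"dy":0,"dz":0,"wx":0,"wy":0,"wz":0,"claw":0}]'; python3 - <<'E'
from h import *
f=grab("wrist"); cv2.imwrite("pics/w10.png",f["frame"])
go([.5514,.2732,.0875],.082); print(monitor.observe()["grip_width"])
E
```

```text
clock: 33.45
position: [0.55, 0.271, 0.1758]
tool_rot: [3.141, 0.001, 0.079]
force: [0.3, 0.2, -1.1]
grip_width: 0.0098
finger_force: 49.0
now [0.5498 0.2712 0.176 ] [3.142e+00 1.000e-03 8.000e-02] t 33.5  d(cm) [ 0.19 -0.19  8.85]  w [ 0.     0.001 -0.002]
0.009504188833457113
```

View pics/w10.png

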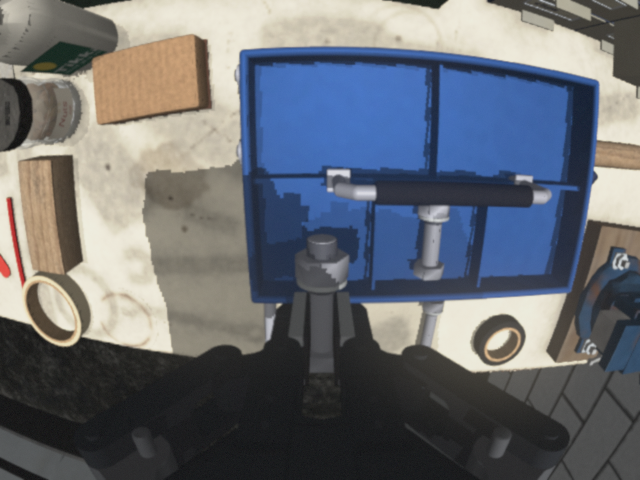

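Short bolt 1 lies flat in the middle front bay at (430,240), and short bolt 2 is held over the left bay. Lower it.

```bash
python3 -m handwheel '[{"dx":0.2,"dy":-0.19,"dz":3,"wx":0,"wy":0,"wz":0,"claw":0},{"dx":0,"dy":0,"dz":3,"wx":0,"wy":0,"wz":0,"claw":0},{"dx":0,"dy":0,"dz":2,"wx":0,"wy":0,"wz":0,"claw":0},{"dx":0,"dy":0,"dz":0.85,"wx":0,"wy":0,"wz":0,"claw":0},{"dx":0,"dy":0,"dz":0,"wx":0,"wy":0,"wz":0,"claw":0}]'; python3 -m handwheel '[{"dx":0,"dy":0,"dz":0,"wx":0,"wy":0,"wz":0,"claw":32},{"dx":0,"dy":0,"dz":0,"wx":0,"wy":0,"wz":0,"claw":32},{"dx":0,"dy":0,"dz":0,"wx":0,"wy":0,"wz":0,"claw":32},{"dx":0,"dy":0,"dz":-3,"wx":0,"wy":0,"wz":0,"claw":32},{"dx":0,"dy":0,"dz":-5,"wx":0,"wy":0,"wz":0,"claw":32},{"dx":0,"dy":0,"dz":-1,"wx":0,"wy":0,"wz":0,"claw":40}]'; python3 -c "
from h import *
go([.4315,.312,.17],.04)"
```

```text
clock: 34.12
position: [0.5525, 0.2732, 0.0879]
tool_rot: [3.142, 0.0, 0.08]
force: [1.2, -0.6, 0.5]
grip_width: 0.0094
finger_force: 49.0
clock: 34.88
position: [0.5538, 0.2735, 0.1809]
tool_rot: [-3.14, -0.004, 0.079]
force: [0.7, 0.3, -0.4]
grip_width: 0.0339
finger_force: 0.0
now [0.5538 0.2735 0.1809] [-3.14  -0.004  0.079] t 34.875  d(cm) [-11.89  -4.8    1.05]  w [-0.002 -0.004  0.039]
```

```bash
python3 -m handwheel '[{"dx":-4,"dy":-1.6,"dz":0,"wx":0,"wy":0,"wz":0,"claw":40},{"dx":-4,"dy":-1.6,"dz":0,"wx":0,"wy":0,"wz":0,"claw":40},{"dx":-3.9,"dy":-1.6,"dz":0,"wx":0,"wy":0,"wz":0.039,"claw":40},{"dx":0,"dy":0,"dz":3,"wx":0,"wy":0,"wz":0,"claw":40},{"dx":0,"dy":0,"dz":0,"wx":0,"wy":0,"wz":0,"claw":40}]'; python3 - <<'E'
from h import *
f=grab("wrist")
for d in optics.masks_of("long_bolt_a","wrist")[:3]: print(round(d["p"],2),d["rect"],*ground(f,d["region"],.0095))
go([.4315,.312,.0055],.04)
E
```

```text
clock: 35.5
position: [0.4291, 0.3112, 0.1466]
tool_rot: [3.14, 0.002, 0.041]
force: [-0.3, -0.4, 0.6]
grip_width: 0.0344
finger_force: 0.0
0.91 [485.8, 172.2, 35.4, 108.9] [0.431  0.1535] 0.031 [101.  24.] [0.433  0.1537]
now [0.4307 0.3112 0.1482] [ 3.141 -0.     0.04 ] t 35.6  d(cm) [ 0.08 -0.09 14.27]  w [ 0. -0. -0.]
```

```bash
python3 -m handwheel '[{"dx":0.08,"dy":-0.09,"dz":5,"wx":0,"wy":0,"wz":0,"claw":40},{"dx":0,"dy":0,"dz":5,"wx":0,"wy":0,"wz":0,"claw":40},{"dx":0,"dy":0,"dz":3,"wx":0,"wy":0,"wz":0,"claw":40},{"dx":0,"dy":0,"dz":1.25,"wx":0,"wy":0,"wz":0,"claw":40},{"dx":0,"dy":0,"dz":0,"wx":0,"wy":0,"wz":0,"claw":40}]'; python3 -m handwheel '[{"dx":0,"dy":0,"dz":0,"wx":0,"wy":0,"wz":0,"claw":0},{"dx":0,"dy":0,"dz":0,"wx":0,"wy":0,"wz":0,"claw":0},{"dx":0,"dy":0,"dz":0,"wx":0,"wy":0,"wz":0,"claw":0}]' 60;  python3 -m handwheel '[{"dx":0,"dy":0,"dz":-2,"wx":0,"wy":0,"wz":0,"claw":0},{"dx":0,"dy":0,"dz":-5,"wx":0,"wy":0,"wz":0,"claw":0},{"dx":0,"dy":0,"dz":-5,"wx":0,"wy":0,"wz":0,"claw":0},{"dx":0,"dy":0,"dz":-5,"wx":0,"wy":0,"wz":0,"claw":0},{"dx":0,"dy":0,"dz":-2,"wx":0,"wy":0,"wz":0,"claw":0},{"dx":0,"dy":0,"dz":0,"wx":0,"wy":0,"wz":0,"claw":0}]'; python3 -c "
from h import *
go([.6336,.2564,.19],1.653)"
```

```text
clock: 36.22
position: [0.4315, 0.3124, 0.0057]
tool_rot: [-3.142, -0.0, 0.04]
force: [0.6, 0.9, -0.4]
grip_width: 0.0341
finger_force: 0.0
clock: 36.6
position: [0.4315, 0.313, 0.0066]
tool_rot: [-3.14, -0.002, 0.041]
force: [0.1, -1.5, 8.7]
grip_width: 0.0092
finger_force: 58.7
clock: 37.35
position: [0.4312, 0.3132, 0.1972]
tool_rot: [-3.139, -0.002, 0.041]
force: [-0.4, -0.4, -1.6]
grip_width: 0.0087
finger_force: 59.2
now [0.4312 0.3132 0.1972] [-3.139e+00 -2.000e-03  4.100e-02] t 37.35  d(cm) [19.99  6.51  0.74]  w [-1.000e-03 -4.000e-03 -1.612e+00]
```

```bash
python3 -m handwheel '[{"dx":4,"dy":1.3,"dz":0,"wx":0,"wy":0,"wz":0,"claw":0},{"dx":4,"dy":1.3,"dz":0,"wx":0,"wy":0,"wz":0,"claw":0},{"dx":4,"dy":1.3,"dz":0,"wx":0,"wy":0,"wz":0,"claw":0},{"dx":4,"dy":1.3,"dz":0,"wx":0,"wy":0,"wz":0,"claw":0},{"dx":4,"dy":1.3,"dz":0,"wx":0,"wy":0,"wz":0,"claw":0},{"dx":0,"dy":0,"dz":0,"wx":0,"wy":0,"wz":-0.16,"claw":0},{"dx":0,"dy":0,"dz":0,"wx":0,"wy":0,"wz":-0.16,"claw":0},{"dx":0,"dy":0,"dz":0,"wx":0,"wy":0,"wz":-0.16,"claw":0}]'; python3 -m handwheel '[{"dx":0,"dy":0,"dz":0,"wx":0,"wy":0,"wz":-0.16,"claw":0},{"dx":0,"dy":0,"dz":0,"wx":0,"wy":0,"wz":-0.16,"claw":0},{"dx":0,"dy":0,"dz":0,"wx":0,"wy":0,"wz":-0.16,"claw":0},{"dx":0,"dy":0,"dz":0,"wx":0,"wy":0,"wz":-0.16,"claw":0},{"dx":0,"dy":0,"dz":0,"wx":0,"wy":0,"wz":-0.16,"claw":0},{"dx":0,"dy":0,"dz":0,"wx":0,"wy":0,"wz":-0.16,"claw":0},{"dx":0,"dy":0,"dz":0,"wx":0,"wy":0,"wz":-0.17,"claw":0},{"dx":0,"dy":0,"dz":0,"wx":0,"wy":0,"wz":0,"claw":0}]'; python3 - <<'E'
from h import *
f=grab("wrist"); cv2.imwrite("pics/w11.png",f["frame"])
go([.6336,.2564,.087],1.653); print(monitor.observe()["grip_width"])
E
```

```text
clock: 38.35
position: [0.6329, 0.2555, 0.1941]
tool_rot: [-3.141, 0.001, 0.526]
force: [-0.2, -0.0, -1.4]
grip_width: 0.0089
finger_force: 59.2
clock: 39.35
position: [0.633, 0.2555, 0.1945]
tool_rot: [-3.14, -0.0, 1.65]
force: [0.1, -0.6, -0.9]
grip_width: 0.0095
finger_force: 59.2
now [0.6331 0.2555 0.1946] [-3.141 -0.     1.647] t 39.4  d(cm) [ 0.09  0.07 10.76]  w [-0.001 -0.    -0.006]
0.0087165929261821
```

View pics/w11.png

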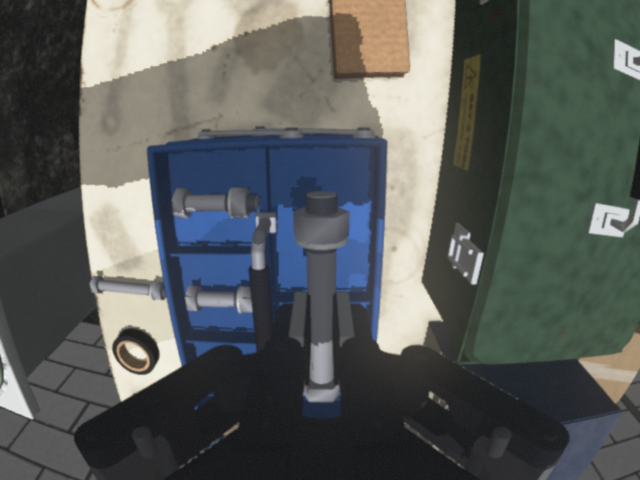

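Both short bolts lie flat in front bays ((213,202) and (220,297)), and the long bolt is held parallel to the back row. Lower it in the left back bay.

```bash
python3 -m handwheel '[{"dx":0.1,"dy":0.27,"dz":4,"wx":0,"wy":0,"wz":-0.005,"claw":0},{"dx":0,"dy":0,"dz":3,"wx":0,"wy":0,"wz":0,"claw":0},{"dx":0,"dy":0,"dz":2,"wx":0,"wy":0,"wz":0,"claw":0},{"dx":0,"dy":0,"dz":1,"wx":0,"wy":0,"wz":0,"claw":0},{"dx":0,"dy":0,"dz":0.65,"wx":0,"wy":0,"wz":0,"claw":0},{"dx":0,"dy":0,"dz":0,"wx":0,"wy":0,"wz":0,"claw":0}]'; python3 -m handwheel '[{"dx":0,"dy":0,"dz":0,"wx":0,"wy":0,"wz":0,"claw":28},{"dx":0,"dy":0,"dz":0,"wx":0,"wy":0,"wz":0,"claw":28},{"dx":0,"dy":0,"dz":0,"wx":0,"wy":0,"wz":0,"claw":28},{"dx":0,"dy":0,"dz":-3,"wx":0,"wy":0,"wz":0,"claw":28},{"dx":0,"dy":0,"dz":-5,"wx":0,"wy":0,"wz":0,"claw":28},{"dx":0,"dy":0,"dz":-2,"wx":0,"wy":0,"wz":0,"claw":40},{"dx":0,"dy":0,"dz":0,"wx":0,"wy":0,"wz":0,"claw":40}]'; python3 -c "
from h import *
go([.4275,.1535,.18],.045)"
```

```text
clock: 40.15
position: [0.637, 0.2572, 0.0896]
tool_rot: [3.139, -0.001, 1.655]
force: [3.0, 1.0, -0.4]
grip_width: 0.0086
finger_force: 63.0
clock: 41.02
position: [0.6366, 0.2573, 0.1907]
tool_rot: [3.139, -0.001, 1.656]
force: [-0.2, -0.4, 0.5]
grip_width: 0.0343
finger_force: 0.0
now [0.6366 0.2573 0.1907] [ 3.139e+00 -1.000e-03  1.656e+00] t 41.025  d(cm) [ -8.57 -21.71   1.  ]  w [ 1.000e-03 -3.000e-03  1.611e+00]
```

```bash
python3 -m handwheel '[{"dx":-1.7,"dy":-4.35,"dz":0,"wx":0,"wy":0,"wz":0,"claw":40},{"dx":-1.7,"dy":-4.35,"dz":0,"wx":0,"wy":0,"wz":0,"claw":40},{"dx":-1.7,"dy":-4.35,"dz":0,"wx":0,"wy":0,"wz":0,"claw":40},{"dx":-1.7,"dy":-4.35,"dz":0,"wx":0,"wy":0,"wz":0,"claw":40},{"dx":-1.7,"dy":-4.3,"dz":0,"wx":0,"wy":0,"wz":0,"claw":40},{"dx":0,"dy":0,"dz":0,"wx":0,"wy":0,"wz":0.16,"claw":40},{"dx":0,"dy":0,"dz":0,"wx":0,"wy":0,"wz":0.16,"claw":40},{"dx":0,"dy":0,"dz":0,"wx":0,"wy":0,"wz":0.16,"claw":40}]'; python3 -m handwheel '[{"dx":0,"dy":0,"dz":0,"wx":0,"wy":0,"wz":0.16,"claw":40},{"dx":0,"dy":0,"dz":0,"wx":0,"wy":0,"wz":0.16,"claw":40},{"dx":0,"dy":0,"dz":0,"wx":0,"wy":0,"wz":0.16,"claw":40},{"dx":0,"dy":0,"dz":0,"wx":0,"wy":0,"wz":0.16,"claw":40},{"dx":0,"dy":0,"dz":0,"wx":0,"wy":0,"wz":0.16,"claw":40},{"dx":0,"dy":0,"dz":0,"wx":0,"wy":0,"wz":0.16,"claw":40},{"dx":0,"dy":0,"dz":0,"wx":0,"wy":0,"wz":0.17,"claw":40},{"dx":0,"dy":0,"dz":0,"wx":0,"wy":0,"wz":0,"claw":40}]'; python3 - <<'E'
from h import *
f=grab("wrist")
for d in optics.masks_of("long_bolt_a","wrist")[:3]: print(round(d["p"],2),d["rect"],*ground(f,d["region"],.0095))
go([.428,.1535,.0055],.045)
E
```

```text
clock: 42.02
position: [0.4264, 0.1536, 0.1881]
tool_rot: [-3.141, 0.001, 1.17]
force: [-0.5, -0.6, 0.3]
grip_width: 0.0336
finger_force: 0.0
clock: 43.02
position: [0.4264, 0.1537, 0.1881]
tool_rot: [3.14, 0.001, 0.047]
force: [-0.3, -0.1, -0.2]
grip_width: 0.034
finger_force: 0.0
0.8 [311.8, 148.8, 26.9, 106.6] [0.4317 0.1533] 0.038 [98. 22.] [0.434  0.1539]
0.73 [386.7, 185.6, 62.1, 64.8] [0.4244 0.0657] 1.202 [63. 59.] [0.4251 0.0654]
now [0.4266 0.1538 0.1884] [3.141e+00 1.000e-03 5.000e-02] t 43.125  d(cm) [ 0.15  0.02 18.29]  w [0.001 0.001 0.005]
```

```bash
python3 -m handwheel '[{"dx":0.12,"dy":0.02,"dz":5,"wx":0,"wy":0,"wz":0.005,"claw":40},{"dx":0,"dy":0,"dz":5,"wx":0,"wy":0,"wz":0,"claw":40},{"dx":0,"dy":0,"dz":5,"wx":0,"wy":0,"wz":0,"claw":40},{"dx":0,"dy":0,"dz":2.2,"wx":0,"wy":0,"wz":0,"claw":40},{"dx":0,"dy":0,"dz":1.05,"wx":0,"wy":0,"wz":0,"claw":40},{"dx":0,"dy":0,"dz":0,"wx":0,"wy":0,"wz":0,"claw":40}]'; python3 -m handwheel '[{"dx":0,"dy":0,"dz":0,"wx":0,"wy":0,"wz":0,"claw":0},{"dx":0,"dy":0,"dz":0,"wx":0,"wy":0,"wz":0,"claw":0},{"dx":0,"dy":0,"dz":0,"wx":0,"wy":0,"wz":0,"claw":0}]' 60;  python3 -m handwheel '[{"dx":0,"dy":0,"dz":-2,"wx":0,"wy":0,"wz":0,"claw":0},{"dx":0,"dy":0,"dz":-5,"wx":0,"wy":0,"wz":0,"claw":0},{"dx":0,"dy":0,"dz":-5,"wx":0,"wy":0,"wz":0,"claw":0},{"dx":0,"dy":0,"dz":-5,"wx":0,"wy":0,"wz":0,"claw":0},{"dx":0,"dy":0,"dz":-2,"wx":0,"wy":0,"wz":0,"claw":0},{"dx":0,"dy":0,"dz":0,"wx":0,"wy":0,"wz":0,"claw":0}]'; python3 -c "
from h import *
go([.645,.143,.19],1.653)"
```

```text
clock: 43.88
position: [0.4282, 0.1535, 0.0063]
tool_rot: [-3.142, 0.0, 0.042]
force: [-0.2, -0.3, -0.1]
grip_width: 0.0344
finger_force: 0.0
clock: 44.25
position: [0.4286, 0.1541, 0.0073]
tool_rot: [-3.141, -0.002, 0.041]
force: [-1.4, -2.6, 7.8]
grip_width: 0.0092
finger_force: 58.7
clock: 45.0
position: [0.4285, 0.1544, 0.1978]
tool_rot: [-3.139, -0.002, 0.042]
force: [-0.1, 0.0, -1.5]
grip_width: 0.0092
finger_force: 59.1
now [0.4285 0.1544 0.1978] [-3.139e+00 -2.000e-03  4.200e-02] t 45.0  d(cm) [21.58  2.05  0.83]  w [ 0.    -0.004 -1.611]
```

```bash
python3 -m handwheel '[{"dx":4.3,"dy":0.4,"dz":0,"wx":0,"wy":0,"wz":0,"claw":0},{"dx":4.3,"dy":0.4,"dz":0,"wx":0,"wy":0,"wz":0,"claw":0},{"dx":4.3,"dy":0.4,"dz":0,"wx":0,"wy":0,"wz":0,"claw":0},{"dx":4.3,"dy":0.4,"dz":0,"wx":0,"wy":0,"wz":0,"claw":0},{"dx":4.3,"dy":0.4,"dz":0,"wx":0,"wy":0,"wz":0,"claw":0},{"dx":0,"dy":0,"dz":0,"wx":0,"wy":0,"wz":-0.16,"claw":0},{"dx":0,"dy":0,"dz":0,"wx":0,"wy":0,"wz":-0.16,"claw":0},{"dx":0,"dy":0,"dz":0,"wx":0,"wy":0,"wz":-0.16,"claw":0}]'; python3 -m handwheel '[{"dx":0,"dy":0,"dz":0,"wx":0,"wy":0,"wz":-0.16,"claw":0},{"dx":0,"dy":0,"dz":0,"wx":0,"wy":0,"wz":-0.16,"claw":0},{"dx":0,"dy":0,"dz":0,"wx":0,"wy":0,"wz":-0.16,"claw":0},{"dx":0,"dy":0,"dz":0,"wx":0,"wy":0,"wz":-0.16,"claw":0},{"dx":0,"dy":0,"dz":0,"wx":0,"wy":0,"wz":-0.16,"claw":0},{"dx":0,"dy":0,"dz":0,"wx":0,"wy":0,"wz":-0.16,"claw":0},{"dx":0,"dy":0,"dz":0,"wx":0,"wy":0,"wz":-0.17,"claw":0},{"dx":0,"dy":0,"dz":0,"wx":0,"wy":0,"wz":0,"claw":0}]'; python3 - <<'E'
from h import *
f=grab("wrist"); cv2.imwrite("pics/w12.png",f["frame"])
go([.645,.143,.0885],1.653); print(monitor.observe()["grip_width"])
E
```

```text
clock: 46.0
position: [0.6433, 0.1424, 0.1948]
tool_rot: [-3.141, 0.002, 0.526]
force: [-0.8, 0.5, -0.7]
grip_width: 0.009
finger_force: 59.1
clock: 47.0
position: [0.6434, 0.1423, 0.1953]
tool_rot: [-3.14, -0.001, 1.65]
force: [-0.5, -0.5, -1.5]
grip_width: 0.0092
finger_force: 59.1
now [0.6434 0.1423 0.1954] [-3.14  -0.     1.647] t 47.05  d(cm) [ 0.06  0.18 10.69]  w [-0.001 -0.    -0.006]
0.008820386173923934
```

View pics/w12.png

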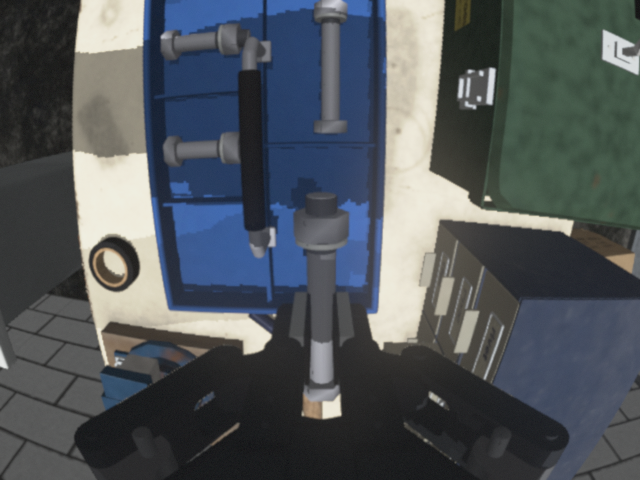

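The first long bolt lies flat in the back-left bay (332,65). Lower the last one into the back-right bay.

```bash
python3 -m handwheel '[{"dx":0.1,"dy":0.18,"dz":4,"wx":0,"wy":0,"wz":-0.005,"claw":0},{"dx":0,"dy":0,"dz":3,"wx":0,"wy":0,"wz":0,"claw":0},{"dx":0,"dy":0,"dz":2,"wx":0,"wy":0,"wz":0,"claw":0},{"dx":0,"dy":0,"dz":1,"wx":0,"wy":0,"wz":0,"claw":0},{"dx":0,"dy":0,"dz":0.65,"wx":0,"wy":0,"wz":0,"claw":0},{"dx":0,"dy":0,"dz":0,"wx":0,"wy":0,"wz":0,"claw":0}]'; python3 -m handwheel '[{"dx":0,"dy":0,"dz":0,"wx":0,"wy":0,"wz":0,"claw":28},{"dx":0,"dy":0,"dz":0,"wx":0,"wy":0,"wz":0,"claw":28},{"dx":0,"dy":0,"dz":0,"wx":0,"wy":0,"wz":0,"claw":28},{"dx":0,"dy":0,"dz":-3,"wx":0,"wy":0,"wz":0,"claw":28},{"dx":0,"dy":0,"dz":-5,"wx":0,"wy":0,"wz":0,"claw":28},{"dx":0,"dy":0,"dz":-5,"wx":0,"wy":0,"wz":0,"claw":28}]'; python3 -m handwheel '[{"dx":0,"dy":-5,"dz":0,"wx":0,"wy":0,"wz":0,"claw":28},{"dx":0,"dy":-5,"dz":0,"wx":0,"wy":0,"wz":0,"claw":28},{"dx":0,"dy":-5,"dz":0,"wx":0,"wy":0,"wz":0,"claw":28},{"dx":0,"dy":-3,"dz":0,"wx":0,"wy":0,"wz":0,"claw":28},{"dx":-5,"dy":0,"dz":0,"wx":0,"wy":0,"wz":0,"claw":28},{"dx":0,"dy":0,"dz":0,"wx":0,"wy":0,"wz":0,"claw":28}]'; python3 - <<'E'
from h import *
f=grab("wrist"); s=grab("side"); cv2.imwrite("pics/end.png",np.hstack([cv2.resize(f["frame"],(400,300)),cv2.resize(s["frame"][180:330,220:420],(400,300))]))
for n in ("short_bolt_a","long_bolt_a"):
    for d in optics.masks_of(n,"wrist")[:3]:
        c,a,sz,_=ground(f,d["region"],.0885); v=np.array(c)-[.6,.201]; print(n,round(d["p"],2),sz,"box xy",round(v[0]*.9966+v[1]*.082,4),round(-v[0]*.082+v[1]*.9966,4))
E
```

```text
clock: 47.8
position: [0.6457, 0.1437, 0.09]
tool_rot: [3.141, -0.0, 1.655]
force: [-0.4, -0.4, -1.4]
grip_width: 0.0087
finger_force: 59.1
clock: 48.55
position: [0.6456, 0.1436, 0.2222]
tool_rot: [3.141, -0.0, 1.655]
force: [0.2, 0.3, 0.2]
grip_width: 0.0239
finger_force: 0.0
clock: 49.3
position: [0.4708, 0.0757, 0.2209]
tool_rot: [3.14, 0.0, 1.651]
force: [0.6, 0.7, -0.1]
grip_width: 0.024
finger_force: 0.0
short_bolt_a 0.82 [64. 22.] box xy -0.0375 0.0004
short_bolt_a 0.43 [14.  3.] box xy -0.0215 0.0661
long_bolt_a 0.94 [99. 24.] box xy 0.0427 -0.0577
long_bolt_a 0.64 [75. 20.] box xy 0.0467 0.0455
```

View pics/end.png

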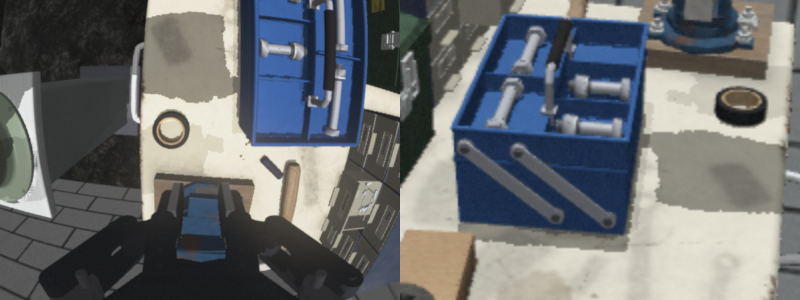

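All four bolts lie flat in the right rows and the tray is home, so I'm handing in.

```bash
python3 -c "
from workcell import job_done
print(job_done())"
```

```text
the job is handed in; nothing more can be done
None
```

The job is handed in at about 49 s. The tape measure and staple box are in the compartment (there was no chalk line), the tray is back home, both short bolts lie flat in the front row and both long bolts in the back row; this is from the final pictures, as the hand-in gave no verdict.

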